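Shut and lock the reagent safe

TASK

The safe for controlled reagents has been left open. Lower its lid gently until it is shut, lift the red-handled socket key out of its stand and set it on the lock; pressing only lightly, turn it back and forth until it drops fully over the hidden square stud, then turn it a quarter turn clockwise until the bolt is right home. Draw the key off, put it back upright and fully down in its stand with the safe still shut and locked, and leave everything else on the bench undisturbed.

Things in the scene. Friction and masses are not known exactly. Their poses are not given: they have to be found in the camera images.
- safe: Grey steel bench safe, an open-topped box 170 (x) x 200 (y) x 115 mm high, fixed to the bench; three bottles inside stay there. Origin: centre of its underside; x points to the hinge side, -x to the front (lock side), z up. Hinge line: along y at x = +85, z = 115 mm.
- safe_lid (a joint): Angle of the safe's lid (rad): 0 shut, grows as it opens, starts at 0.45 to 1.1. A 12 mm plate, 208 mm wide, reaching 176 mm from the hinge line to its front edge; its underside lies in the plane of the hinge line, its top face 12 mm out. Friction hinges hold it at any angle; about 5 to 12 N near the front edge pushes it down.
- lid_edge (a point): Point on the lid's top face at the middle of its front edge, 176 mm from the hinge line; turns with the lid (x towards the hinge, z out of the top face).
- lock (a point): Centre of the lock's floor, on the lid's top face, 135 mm from the hinge line and midway along the lid; turns with the lid (x towards the hinge, z out of the top face). A steel collar 62 mm across and 28 mm high stands round it with a round bore 46 mm wide.
- lock_mouth (a point): Centre of the collar's open top, 28 mm above the lock's floor. Down in the bore a square stud rises 13.5 mm from the floor: 18 mm wide up to 9.5 mm, then a nose tapering to 13 mm that centres the key. Its flats stand at an unknown angle, up to 0.6 rad either way from square with the safe's x and y while the bolt is open; no reading gives it. Light rubbing does not turn it.
- bolt (a joint): Turn of the lock's bolt (rad): 0 open, 1.571 (a quarter turn clockwise seen from above) at its stop, home under the rim. The stud turns with it. It stays where it is left and takes 0.1 N m to turn; past a stop the stud slips at 0.35 N m. A red pointer at the foot of the collar shows it: to the safe's -y side when open, to its front when locked.
- key: Socket key, 92 mm tall, 0.12 to 0.21 kg, upright. Origin: centre of its lower end, z up the shank. Lower end: square steel sleeve 28 mm outside, with a square socket 22 mm wide, its flats along the key's x and y; it fits the stud in any of four quarter turns with 0.25 rad play either way and drops 9.5 mm to the lock's floor when the flats agree.
- key_grip (a point): Middle of the key's red wing handle, 82 mm above the key's lower end, same axes as the key. The handle is 64 mm long along x, 12 mm thick along y, and spans 62 to 92 mm above the lower end.
- key_block: The key's stand: aluminium block 66 x 66 x 34 mm, fixed to the bench, with a round hole 46 mm wide in its top whose floor lies 10 mm above the block's underside. Origin: centre of its underside, z up. The key stands in the hole with its lower end on that floor, at any turn.
- flask: Bystander: conical glass flask, 87 mm wide at the base, 190 mm tall; origin: centre of its base.
- white_bottle: Bystander: white screw-cap bottle, 57 mm wide, 103 mm tall; origin: centre of its base.
- timer: Bystander: flat timer, 60 x 62 x 16 mm; origin: centre of its underside.
- beaker: Bystander: glass beaker, 70 mm wide, 86 mm tall; origin: centre of its base.
- wash_bottle: Bystander: squeeze bottle with red cap and bent spout, 66 x 109 x 200 mm; origin: on its base.
- marker: Bystander: black marker pen lying flat, 135 mm long, 14 mm thick; origin: under its middle.
- petri_a: Bystander: lower of two stacked petri dishes, 61 mm wide, 16 mm high; origin: centre of its underside.
- petri_b: Bystander: upper petri dish, resting on the lower one; same size; origin: centre of its underside.

How it is judged:
By the outcome, as a careful person would: the job done as asked, in the order asked, and still so for the second after the job is handed in, with the robot touching nothing.
It also fails if it takes over 64 s, if anything falls off the work surface, if the arm or the gripper's body presses on something with over 40 N, if the wrist force passes 120 N, or if a joint passes its speed limit or range.

ROBOT

A 7-joint arm with a two-finger parallel gripper is mounted at the origin on the work surface; the furniture and walls round the work are solid. World frame = base frame: x ahead of the robot, y to its left, z up, the work surface at z = 0. Lengths are in m, angles in rad, forces in N, time in s.
With the tool pointing down it reaches from about 0.4 to 0.85 m from the base axis. Payload 10.4 kg.
Tool frame: the origin (TCP) lies at the centre of the arm's flange, where the gripper is bolted on; the fingertips stand 173 mm ahead of it and the grasp point (between the pads) lies 155 mm ahead of it; z points along the fingers, y is the line along which they close (so a half turn about z gives the same grasp; the last joint's range is limited). The gripper opens to 85 mm and grips with 20 to 120 N. Pads are 22 mm wide; open, the fingers measure 114 mm over their backs; the gripper's body (76 mm by 85 mm) begins 54 mm behind the grasp point. The pads swing forward as they close: fully open they stand 13 mm farther back than shut.
Start: joints at [1.213, 0.332, -0.065, 1.46, 0.022, 1.35, -0.088], TCP at [0.205, -0.59, 0.405] pointing down, gripper open.
Joint ranges: [-2.6, 2.6], [-0.5, 2.12], [-1.47, 1.34], [0.16, 2.42], [-1.27, 4.41], [0.06, 2.06], [-2.6, 2.6]. Speed limits (rad/s): [2.22, 2.22, 2.79, 2.79, 3.14, 3.14, 3.14].

INTERFACE

Orientations are given as a unit quaternion [x, y, z, w].
In Python, from workcell import manip, viewer, finder gives the robot as it stands.
- The arm moves only by the tool arm_command, never from a script. Its argument "plan" is a list of rows, each an object with "dp": the shift along the tool's x, y, z in mm, a list of three; "spin": the turn about the tool's z in rad. A call has 1 to 5 rows; each row shifts and turns the commanded pose from where the row before left it, along the tool's axes as they then stand; what a row does not reach is not made up. A row lasts 1/10 s, in which the tool goes at most 50 mm and 8.59 degrees, less where a joint would pass 70% of its speed; a pose out of reach is approached as far as the arm can. A call is refused whole if a number of a shift passes 50 or a number of a turn 0.15, either way. A call with a gripper value outside its range is refused whole. "grip" is the closure, from -1 (fully open) to 1 (shut), set as the call begins (left out, the last holds). The fingers move at their own pace and stop on an object; "newtons" is the grip in N (left out, the last holds). Time passes only in rows, so rows that do not move let the fingers close. It gives the time, the measured TCP pose, the force, the opening and the grip force at its end, in the units of the state.
- manip.get_obs(): the state, without advancing time (a new reading comes with each control period).
- viewer.camera(name): name is "scene" or "top"; returns the picture (384x512x3 uint8, blue, green, red); there is no depth.
- viewer.camera_params(name): a dict with "vertical_fov" (degrees; the focal length in pixels is half the picture's height over the tangent of half this angle, whatever the lens; pixels are square), "cx", "cy" (the principal point, pixels), "R" (3x3) and "t" (3): a world point X has camera coordinates R X + t. Camera axes: x right, y down, z forward; pixel columns grow to the right and rows downward; lengths in m; the calibration is good to about 2 mm. A picture is of the moment at which its call begins. camera_params takes no time and is no camera call.
- manip.hand_in(): hands the job in; it is judged then, once.
Trained networks look in the newest picture that a camera, given by its name, has taken for a name from the list of things; names that differ only in an ending like _2 or _b are one class to them, and where a whole thing is asked for, a point or a joint stands for the part that bears it (a point fixed in the world has none). Each returns a list of dicts, best first, with "score" (0 to 1); they miss things now and then, are a little off and sometimes report something else, mostly with a low value. They report only what shows in the picture. A call takes as long as a camera call.
- finder.find_in(camera, thing): "position" ([x, y, z] in m, in world coordinates, good to about 4 mm: the middle of the surface that is visible of it).
The state is a dict: "clock": time; "joint_pos": joint angles; "joint_velocities": joint speeds; "tau": joint torques, N m; "position": TCP position; "ee_rot": TCP orientation; "ft_force": force on the tool from outside, world axes, zero at the start; "torque": the same for the moment, N m; "grip_width": opening from 0.0 (shut) to 1.0 (fully open); "grasp_force": force on a finger pad.
Only numpy, scipy, OpenCV 4.12 (cv2) and the standard library are available. Lean on these libraries where they do the work, as an engineer would, in place of code of your own. Each camera call takes 0.05 s, during which the arm holds its last target. There are 200 camera calls.

## Working session

There is one attempt and no reset: what is moved stays moved. The work goes in short steps, Python scripts to look and compute and a tool call to move; the robot and the scene stay as the last step left them, time stands still between calls to the robot, and variables do not carry over. Pictures are saved under pics/ and viewed, at most 10 in all, crops included, and the job is handed in when it is done.

Besides the shell and the picture viewer there is one more tool, called after ">>>" as name(argument=value, ...), one argument or row to a line, values as JSON. arm_command: Moves the arm, as the interface text tells. Its arguments: {"type":"object","properties":{"plan":{"type":"array","items":{"type":"object","properties":{"dp":{"type":"array","items":{"type":"number"}},"spin":{"type":"number"}}}},"grip":{"type":"number"},"newtons":{"type":"number"}},"required":["plan"]}

```bash
ls; mkdir -p pics
cat > h.py <<'E'
import numpy as np,cv2
from workcell import manip,viewer,finder
from scipy.spatial.transform import Rotation as Ro
def P(n):
    p=viewer.camera_params(n);f=192/np.tan(np.radians(p['vertical_fov'])/2)
    return f,p['cx'],p['cy'],np.array(p['R']),np.array(p['t'])
def proj(n,X):
    f,cx,cy,R,t=P(n);c=np.atleast_2d(X)@R.T+t;return np.c_[f*c[:,0]/c[:,2]+cx,f*c[:,1]/c[:,2]+cy]
def ray(n,u,v):
    f,cx,cy,R,t=P(n);return -R.T@t,R.T@np.array([(u-cx)/f,(v-cy)/f,1])
def atz(n,u,v,z):
    o,d=ray(n,u,v);return o+d*(z-o[2])/d[2]
def tri(u1,v1,u2,v2):
    o1,d1=ray('scene',u1,v1);o2,d2=ray('top',u2,v2)
    s=np.linalg.lstsq(np.c_[d1,-d2],o2-o1,rcond=None)[0];a=o1+d1*s[0];b=o2+d2*s[1];return (a+b)/2,np.linalg.norm(a-b)
E
python3 - <<'E'
from h import *
o=manip.get_obs();print(o)
for n in('scene','top'):
    cv2.imwrite(f'pics/{n}0.png',viewer.camera(n));f,cx,cy,R,t=P(n);print(n,f,cx,cy,(-R.T@t).round(3),R.round(3).tolist())
    for th in('safe','lid_edge','lock_mouth','lock','key','key_grip','key_block','flask','wash_bottle'):
        print(n,th,[(np.round(r['position'],3).tolist(),round(r['score'],2)) for r in finder.find_in(n,th)[:2]])
E
```

```text
pics
{'clock': 0.0, 'joint_pos': array([ 1.21336825,  0.33285743, -0.064696  ,  1.46096502,  0.02161554,
        1.34993254, -0.08852188]), 'joint_velocities': array([-0.00014163, -0.00140714,  0.00132582, -0.00129951,  0.0005933 ,
        0.00060947,  0.00096543]), 'tau': array([-8.65720176e-04, -6.25460887e+01,  4.89424670e-02, -3.91608167e+01,
        1.62410043e-02,  1.00133035e-02, -2.24213284e-05]), 'position': array([ 0.20533265, -0.59015654,  0.40391346]), 'ee_rot': array([ 9.86018768e-01,  1.66632683e-01, -1.64964298e-04, -7.14350729e-04]), 'ft_force': array([ 0.1217679 , -0.03780835, -0.13101176]), 'torque': array([0.03741126, 0.01108527, 0.04137216]), 'grasp_force': 0.0, 'grip_width': 1.0007250548036415}
scene 483.11305906266233 264.03722511378623 193.31571098150425 [-0.771 -0.223  1.474] [[0.12, -0.993, -0.018], [-0.717, -0.075, -0.694], [0.687, 0.096, -0.72]]
scene safe []
scene lid_edge []
scene lock_mouth []
scene lock []
scene key []
scene key_grip []
scene key_block []
scene flask [([0.472, 0.115, 0.054], 0.57)]
scene wash_bottle [([0.652, 0.445, 0.088], 0.8)]
top 461.8813926005819 254.93786639270445 192.30698256097432 [ 0.172 -0.075  1.767] [[0.013, -1.0, -0.001], [-0.973, -0.012, -0.23], [0.23, 0.004, -0.973]]
top safe [([0.52, -0.26, 0.11], 0.87), ([0.616, -0.022, 0.075], 0.29)]
top lid_edge [([0.542, -0.271, 0.244], 0.57)]
top lock_mouth [([0.543, -0.268, 0.247], 0.71)]
top lock [([0.542, -0.271, 0.248], 0.64)]
top key [([0.491, -0.016, 0.035], 0.24)]
top key_grip [([0.543, -0.27, 0.246], 0.25)]
top key_block []
top flask [([0.492, 0.114, 0.083], 0.64)]
top wash_bottle [([0.653, 0.449, 0.111], 0.97)]
```

View pics/scene0.png

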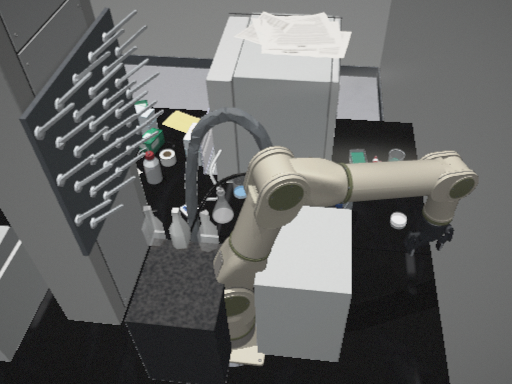

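View pics/top0.png

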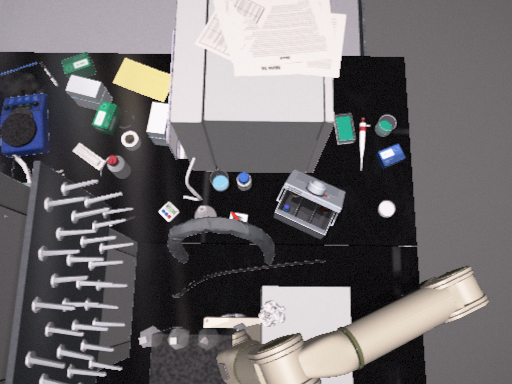

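Run:
```python
from h import *
im=cv2.imread('pics/top0.png')[155:255,180:360]
cv2.imwrite('pics/c1.png',cv2.resize(im,(792,440),interpolation=cv2.INTER_CUBIC))
```

```text
(no output)
```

View pics/c1.png

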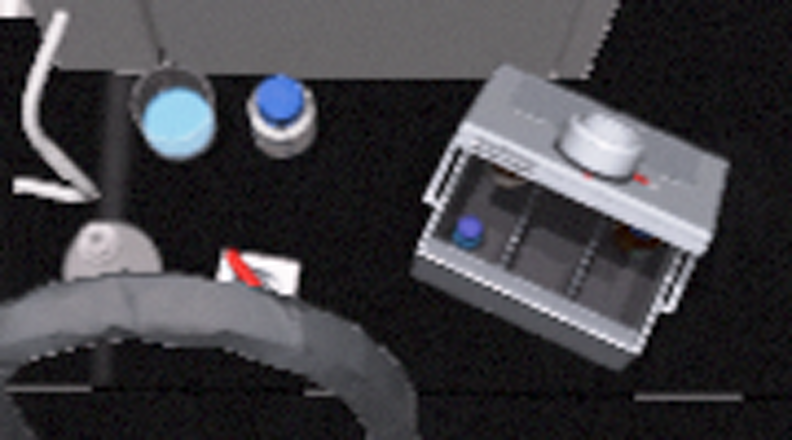

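```bash
cat > fit.py <<'E'
from h import *
from scipy.optimize import least_squares
def safeW(p,L):
    c,s=np.cos(p[2]),np.sin(p[2]);L=np.atleast_2d(L);return np.c_[p[0]+c*L[:,0]-s*L[:,1],p[1]+s*L[:,0]+c*L[:,1],L[:,2]]
def lid(p,r,y,h):
    t=p[3];return [.085-r*np.cos(t)+h*np.sin(t),y,.115+r*np.sin(t)+h*np.cos(t)]
E
python3 - <<'E'
from fit import *
obs=np.array([[466,124],[718,238],[505,66],[730,160],[418,248],[640,352],[606,122]])/4.4+[180,155]
# collar top centre ~ (606,122)
def pts(p):return safeW(p,[lid(p,.176,.104,.012),lid(p,.176,-.104,.012),lid(p,0,.104,.012),lid(p,0,-.104,.012),[-.085,.1,.115],[-.085,-.1,.115],lid(p,.135,0,.040)])
best=None
for t0 in(.5,.8,1.1):
    r=least_squares(lambda p:(proj('top',pts(p))-obs).ravel(),[.55,-.26,-.4,t0],loss='soft_l1')
    print(r.x.round(4),r.cost)
    if best is None or r.cost<best.cost:best=r
print((proj('top',pts(best.x))-obs).round(1).tolist());p=best.x;np.save('safe.npy',p)
print('edge',safeW(p,lid(p,.176,0,.012)),'mouth',safeW(p,lid(p,.135,0,.04)))
q=p.copy();q[3]=0;print('shut mouth',safeW(q,lid(q,.135,0,.04)))
k=np.array([240,268])/4.4+[180,155];print('key',k,atz('top',*k,.092+.01))
for c in[(220,250),(300,258),(298,295),(215,280)]:print('blk',atz('top',c[0]/4.4+180,c[1]/4.4+155,.034))
print(proj('scene',[atz('top',*k,.1)]), proj('scene',safeW(p,lid(p,.135,0,.04))))
print('faucet tip',tri(265,168,268,262),'apex',tri(228,108,222,222),'lbase',tri(190,225,178,262))
E
```

```text
[ 0.5257 -0.2689 -0.4281  0.9476] 3.5437193883382476
[ 0.5257 -0.2689 -0.4281  0.9476] 3.543719388338153
[ 0.5257 -0.2689 -0.4281  0.9476] 3.5437193883380846
[[-0.5, -0.5], [-0.6, -0.5], [-0.4, -1.9], [0.4, -0.0], [0.1, 0.6], [0.2, 0.3], [1.0, 1.8]]
edge [[ 0.51843016 -0.26559759  0.26491759]] mouth [[ 0.56088509 -0.28496926  0.24796715]]
shut mouth [[ 0.48019893 -0.24815314  0.155     ]]
key [234.54545455 215.90909091] [0.47601435 0.00502548 0.102     ]
blk [0.5040756  0.02599076 0.034     ]
blk [ 0.49789114 -0.04351136  0.034     ]
blk [ 0.46541816 -0.04230572  0.034     ]
blk [0.47764211 0.02965074 0.034     ]
[[250.48084604 204.2812861 ]] [[329.5633528  166.59206939]]
faucet tip (array([ 0.27566894, -0.09517729,  0.48962839]), np.float64(0.02647557053448337)) apex (array([0.36027188, 0.02195621, 0.63712321]), np.float64(0.024099122824697592)) lbase (array([0.30139068, 0.19511727, 0.15842389]), np.float64(0.002284392379472501))
```

Run:
```python
from h import *
for u,v in[(178,258),(185,238),(200,230),(222,227),(245,232),(262,243),(269,262)]:
    print(u,v)
    for z in(.2,.3,.4,.5,.6,.7):
        X=atz('top',u,v,z);print('   ',z,X[:2].round(3),proj('scene',X)[0].round())
a=cv2.imread('pics/scene0.png')[95:255,130:330];cv2.imwrite('pics/c2.png',cv2.resize(a,(750,600),interpolation=cv2.INTER_CUBIC))
```

```text
178 258
    0.2 [0.312 0.188] [192. 215.]
    0.3 [0.303 0.171] [192. 198.]
    0.4 [0.294 0.154] [193. 179.]
    0.5 [0.285 0.137] [193. 158.]
    0.6 [0.276 0.121] [194. 134.]
    0.7 [0.267 0.104] [195. 108.]
185 238
    0.2 [0.38  0.167] [201. 202.]
    0.3 [0.366 0.152] [202. 185.]
    0.4 [0.353 0.136] [202. 167.]
    0.5 [0.34  0.121] [202. 146.]
    0.6 [0.327 0.106] [203. 124.]
    0.7 [0.313 0.09 ] [203.  98.]
200 230
    0.2 [0.408 0.117] [216. 197.]
    0.3 [0.393 0.105] [216. 181.]
    0.4 [0.378 0.093] [217. 163.]
    0.5 [0.363 0.081] [217. 142.]
    0.6 [0.347 0.068] [217. 120.]
    0.7 [0.332 0.056] [217.  95.]
222 227
    0.2 [0.419 0.042] [237. 196.]
    0.3 [0.403 0.035] [237. 180.]
    0.4 [0.387 0.027] [237. 162.]
    0.5 [0.372 0.02 ] [236. 142.]
    0.6 [0.356 0.013] [236. 119.]
    0.7 [0.34  0.005] [235.  94.]
245 232
    0.2 [ 0.403 -0.037] [258. 201.]
    0.3 [ 0.388 -0.039] [257. 185.]
    0.4 [ 0.373 -0.042] [257. 166.]
    0.5 [ 0.359 -0.044] [256. 146.]
    0.6 [ 0.344 -0.046] [255. 123.]
    0.7 [ 0.329 -0.049] [254.  97.]
262 243
    0.2 [ 0.366 -0.095] [273. 210.]
    0.3 [ 0.353 -0.094] [272. 193.]
    0.4 [ 0.341 -0.092] [271. 174.]
    0.5 [ 0.329 -0.091] [270. 153.]
    0.6 [ 0.316 -0.09 ] [269. 130.]
    0.7 [ 0.304 -0.089] [267. 104.]
269 262
    0.2 [ 0.302 -0.119] [278. 224.]
    0.3 [ 0.294 -0.116] [277. 207.]
    0.4 [ 0.285 -0.114] [276. 187.]
    0.5 [ 0.277 -0.111] [275. 165.]
    0.6 [ 0.269 -0.108] [273. 141.]
    0.7 [ 0.261 -0.105] [272. 114.]
```

View pics/c2.png

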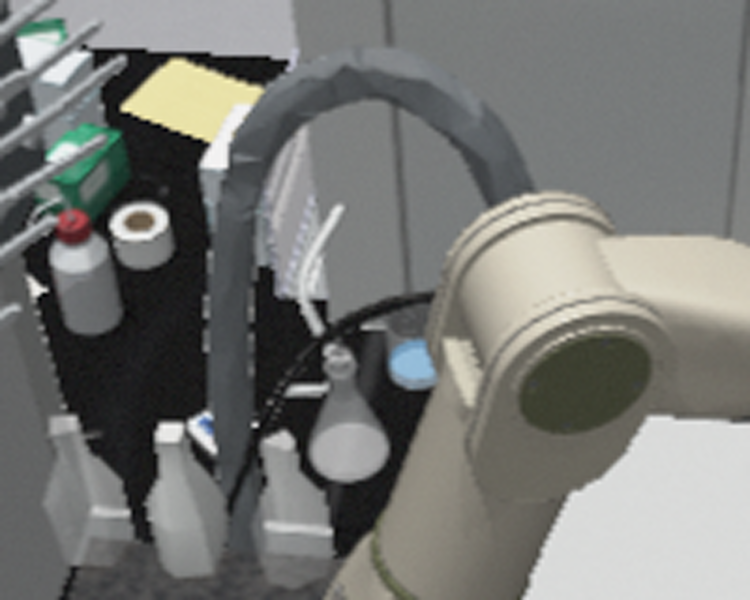

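```bash
cat > pl.py <<'E'
from fit import *
def cur():
    o=manip.get_obs();M=Ro.from_quat(o['ee_rot']).as_matrix();return o,np.array(o['position']),np.arctan2(M[1,0],M[0,0])
def plan(tg,st=45,p=None,f=None):
    o,p0,f0=cur();p=p0 if p is None else np.array(p,float);f=f0 if f is None else f;rows=[]
    for X,ph in tg:
        X=np.array(X,float);n=max(1,int(np.ceil(max(np.linalg.norm(X-p)*1000/st,abs(ph-f)/.14))))
        dX=(X-p)/n;df=(ph-f)/n
        for i in range(n):
            g=f+i*df;c,s=np.cos(g),np.sin(g)
            rows.append([round(1000*float(c*dX[0]+s*dX[1])),round(1000*float(s*dX[0]-c*dX[1])),round(-1000*float(dX[2])),round(-float(df),3)])
        p,f=X,ph
    for i in range(0,len(rows),5):print(rows[i:i+5])
    return p,f
E
python3 - <<'E'
from pl import *
p=np.load('safe.npy')
def tip(t,r=.163,h=.012,y=-.07):
    q=p.copy();q[3]=t;L=np.array(lid(q,r,y,h));L[0]+=.011;return safeW(q,L)[0]+[0,0,.173]
f=p[2]
A=tip(p[3],h=.03);A0=A.copy();A0[2]+=.035
_,P0,F0=cur();up=P0.copy();up[2]=A0[2]
print(A0,A)
e=plan([(up,F0),(A0,f),(A,f)])
print('arc');plan([(tip(t,h=.012),f) for t in np.linspace(p[3],-.02,16)],p=e[0],f=e[1])
E
```

```text
[ 0.51957956 -0.34306471  0.47286702] [ 0.51957956 -0.34306471  0.43786702]
[[0, 0, -34, -0.0], [0, 0, -34, -0.0], [42, -14, 0, 0.085], [41, -18, 0, 0.085], [39, -21, 0, 0.085]]
[[37, -25, 0, 0.085], [35, -28, 0, 0.085], [32, -30, 0, 0.085], [30, -33, 0, 0.085], [27, -35, 0, 0.085]]
[[24, -38, 0, 0.085], [0, 0, 35, -0.0]]
arc
[[-15, 0, 11, -0.0], [-9, 0, 6, -0.0], [-8, 0, 6, -0.0], [-8, 0, 7, -0.0], [-8, 0, 7, -0.0]]
[[-7, 0, 8, -0.0], [-7, 0, 8, -0.0], [-6, 0, 9, -0.0], [-5, 0, 9, -0.0], [-5, 0, 9, -0.0]]
[[-4, 0, 10, -0.0], [-4, 0, 10, -0.0], [-3, 0, 10, -0.0], [-2, 0, 10, -0.0], [-2, 0, 10, -0.0]]
[[-1, 0, 11, -0.0]]
```

>>> arm_command(
  plan=[
    {"dp":[0,0,-34],"spin":0},
    {"dp":[0,0,-34],"spin":0},
    {"dp":[42,-14,0],"spin":0.085},
    {"dp":[41,-18,0],"spin":0.085},
    {"dp":[39,-21,0],"spin":0.085},
  ],
  grip=1,
  newtons=30,
)

```text
clock: 1.5
position: [0.3117, -0.5075, 0.4731]
ee_rot: [0.999, 0.038, 0.0, 0.0]
ft_force: [0.1, -0.5, 1.2]
grip_width: 0.149
grasp_force: 0.0
```

>>> arm_command(
  plan=[
    {"dp":[37,-25,0],"spin":0.085},
    {"dp":[35,-28,0],"spin":0.085},
    {"dp":[0,0,0],"spin":0},
  ],
)

```text
clock: 1.8
position: [0.3865, -0.4477, 0.4729]
ee_rot: [0.999, -0.042, 0.001, -0.001]
ft_force: [0.3, -0.9, -0.2]
grip_width: -0.003
grasp_force: 0.0
```

Run:
```python
from pl import *
a=viewer.camera('scene');b=viewer.camera('top');cv2.imwrite('pics/s1.png',a);cv2.imwrite('pics/t1.png',b)
print(manip.get_obs()['joint_pos'].round(2))
A=cv2.resize(a[90:240,130:410],(784,420),interpolation=cv2.INTER_CUBIC);B=cv2.resize(b[200:290,160:460],(600,180),interpolation=cv2.INTER_CUBIC)
c=np.zeros((600,784,3),np.uint8);c[:420]=A;c[420:,:600]=B;cv2.imwrite('pics/c3.png',c)
```

```text
[ 0.91  0.24 -0.15  1.44  0.03  1.47 -0.89]
```

View pics/c3.png

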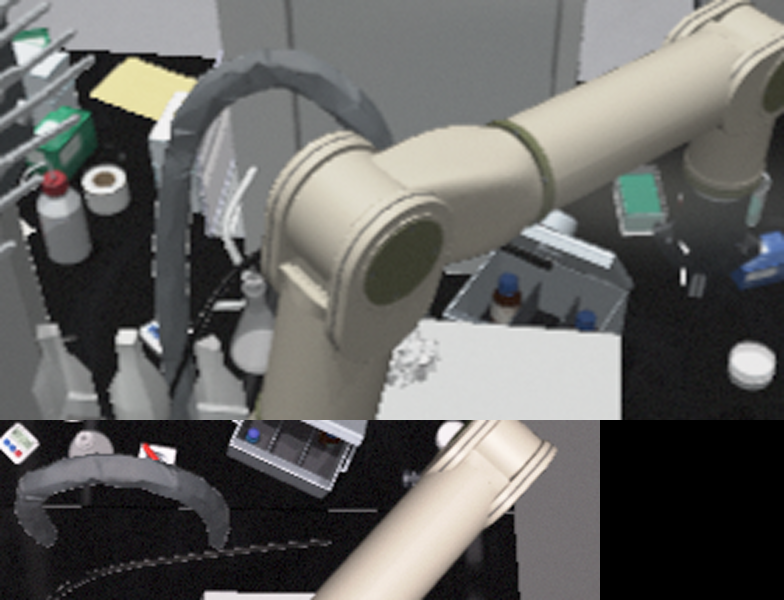

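Run:
```python
from h import *
# crop3 coords -> scene px: u=130+cu/2.8, v=90+cv/2.8 ; top: u=160+cu/2, v=200+(cv-420)/2
S=lambda a,b:(130+a/2.8,90+b/2.8); T=lambda a,b:(160+a/2,200+(b-420)/2)
for n,s,t in[('left end',S(180,400),T(47,543)),('left up',S(180,150),T(28,490)),('apex',S(270,70),T(120,467)),('right',S(372,125),T(200,490))]:
    print(n,s,t,[x.round(3) if hasattr(x,'round') else x for x in tri(*s,*t)])
for uv in[T(221,545),T(215,520)]:
  for z in(0,.1,.2,.3,.4,.5):
    X=atz('top',*uv,z);print(z,X[:2].round(3),proj('scene',X)[0].round())
```

```text
left end (194.28571428571428, 232.85714285714286) (183.5, 261.5) [array([0.307, 0.185, 0.108]), np.float64(0.005)]
left up (194.28571428571428, 143.57142857142858) (174.0, 235.0) [array([0.348, 0.15 , 0.502]), np.float64(0.003)]
apex (226.42857142857144, 115.0) (220.0, 223.5) [array([0.361, 0.029, 0.611]), np.float64(0.024)]
right (262.8571428571429, 134.64285714285714) (260.0, 235.0) [array([ 0.341, -0.077,  0.562]), np.float64(0.016)]
0 [ 0.317 -0.131] [281. 256.]
0.1 [ 0.309 -0.127] [280. 241.]
0.2 [ 0.301 -0.124] [279. 225.]
0.3 [ 0.292 -0.121] [278. 207.]
0.4 [ 0.284 -0.118] [277. 187.]
0.5 [ 0.276 -0.115] [276. 166.]
0 [ 0.364 -0.119] [279. 246.]
0.1 [ 0.353 -0.116] [279. 231.]
0.2 [ 0.342 -0.114] [278. 216.]
0.3 [ 0.331 -0.111] [277. 198.]
0.4 [ 0.321 -0.109] [276. 179.]
0.5 [ 0.31  -0.106] [274. 158.]
```

Run:
```python
from pl import *
p=np.load('safe.npy')
def tip(t,r=.163,h=.012,y=-.07):
    q=p.copy();q[3]=t;L=np.array(lid(q,r,y,h));L[0]+=.011;return safeW(q,L)[0]+[0,0,.173]
f=p[2]
A=tip(p[3],h=.03);A0=A.copy();A0[2]=.473
e=plan([(A0,f),(A,f)])
o=manip.get_obs();print(o['ft_force'],o['tau'].round(2))
```

```text
[[32, -30, 0, 0.085], [29, -33, 0, 0.085], [26, -35, 0, 0.085], [23, -37, 0, 0.085], [0, 0, 35, -0.0]]
[ 0.29655164 -0.535887   -0.49906903] [-3.090e+00 -5.683e+01 -3.130e+00 -3.990e+01 -3.800e-01 -3.000e-02
 -4.000e-01]
```

>>> arm_command(
  plan=[
    {"dp":[32,-30,0],"spin":0.085},
    {"dp":[29,-33,0],"spin":0.085},
    {"dp":[26,-35,0],"spin":0.085},
    {"dp":[23,-37,0],"spin":0.085},
    {"dp":[0,0,0],"spin":0},
  ],
)

```text
clock: 2.4
position: [0.5216, -0.3401, 0.4722]
ee_rot: [0.977, -0.211, 0.0, -0.001]
ft_force: [-0.6, -0.3, 1.1]
grip_width: -0.001
grasp_force: 0.0
```

>>> arm_command(
  plan=[
    {"dp":[0,0,20],"spin":0},
    {"dp":[0,0,15],"spin":0},
    {"dp":[-8,0,6],"spin":0},
    {"dp":[-7,0,5],"spin":0},
    {"dp":[0,0,0],"spin":0},
  ],
)

```text
clock: 2.9
position: [0.5031, -0.3388, 0.4262]
ee_rot: [0.977, -0.214, -0.0, 0.0]
ft_force: [-0.3, 0.6, -0.2]
grip_width: 0.002
grasp_force: 0.0
```

>>> arm_command(
  plan=[
    {"dp":[-9,0,6],"spin":0},
    {"dp":[-8,0,6],"spin":0},
  ],
)

```text
clock: 3.1
position: [0.4887, -0.3317, 0.4158]
ee_rot: [0.977, -0.214, 0.001, 0.001]
ft_force: [2.2, -2.7, 2.5]
grip_width: 0.001
grasp_force: 1.5
```

>>> arm_command(
  plan=[
    {"dp":[-8,0,7],"spin":0},
    {"dp":[-8,0,7],"spin":0},
    {"dp":[-7,0,8],"spin":0},
  ],
)

```text
clock: 3.4
position: [0.4676, -0.3219, 0.3936]
ee_rot: [0.977, -0.214, 0.001, 0.001]
ft_force: [0.4, -1.6, 4.2]
grip_width: 0.001
grasp_force: 1.4
```

>>> arm_command(
  plan=[
    {"dp":[-7,0,8],"spin":0},
    {"dp":[-6,0,9],"spin":0},
    {"dp":[-5,0,9],"spin":0},
  ],
)

```text
clock: 3.7
position: [0.451, -0.3138, 0.3661]
ee_rot: [0.977, -0.214, -0.0, 0.0]
ft_force: [0.2, -1.4, 2.7]
grip_width: -0.0
grasp_force: 1.1
```

>>> arm_command(
  plan=[
    {"dp":[-5,0,9],"spin":0},
    {"dp":[-4,0,10],"spin":0},
    {"dp":[-4,0,10],"spin":0},
  ],
)

```text
clock: 4.0
position: [0.4395, -0.3082, 0.3368]
ee_rot: [0.977, -0.213, -0.0, -0.0]
ft_force: [0.3, -1.0, 1.4]
grip_width: -0.004
grasp_force: 0.8
```

>>> arm_command(
  plan=[
    {"dp":[-3,0,10],"spin":0},
    {"dp":[-2,0,10],"spin":0},
    {"dp":[-2,0,8],"spin":0},
  ],
)

```text
clock: 4.3
position: [0.4333, -0.3053, 0.3087]
ee_rot: [0.977, -0.213, -0.0, -0.0]
ft_force: [0.5, -1.0, 1.7]
grip_width: -0.003
grasp_force: 0.7
```

Run:
```python
from pl import *
a=viewer.camera('scene');b=viewer.camera('top');cv2.imwrite('pics/s2.png',a);cv2.imwrite('pics/t2.png',b)
print(manip.get_obs()['joint_pos'].round(2), manip.get_obs()['ft_force'])
A=cv2.resize(a[90:240,180:410],(690,450),interpolation=cv2.INTER_CUBIC);B=cv2.resize(b[150:250,200:380],(270,150))
c=np.zeros((600,690,3),np.uint8);c[:450]=A;c[450:,:270]=B;cv2.imwrite('pics/c4.png',c)
```

```text
[ 0.72  0.21 -0.21  1.82  0.05  1.11 -1.51] [-0.63272434 -0.55321214  0.06236174]
```

View pics/c4.png

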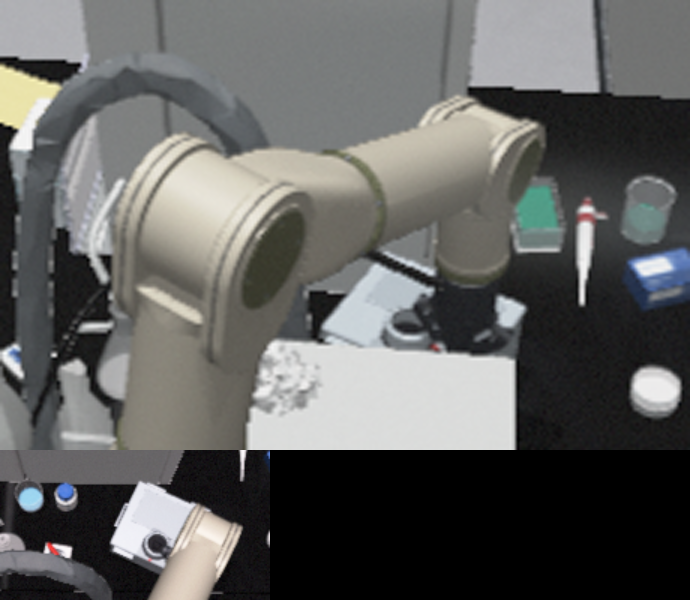

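>>> arm_command(
  plan=[
    {"dp":[-1,0,6],"spin":0},
    {"dp":[0,0,4],"spin":0},
    {"dp":[0,0,2],"spin":0},
  ],
)

```text
clock: 4.7
position: [0.4327, -0.3051, 0.3002]
ee_rot: [0.977, -0.214, 0.0, 0.0]
ft_force: [-17.1, 10.5, 43.2]
grip_width: -0.001
grasp_force: 21.9
```

>>> arm_command(
  plan=[
    {"dp":[0,0,3],"spin":0},
    {"dp":[0,0,0],"spin":0},
  ],
)

```text
clock: 4.9
position: [0.4326, -0.3049, 0.3001]
ee_rot: [0.977, -0.214, 0.001, 0.001]
ft_force: [-23.4, 14.4, 56.1]
grip_width: 0.002
grasp_force: 28.0
```

Run:
```python
from pl import *
acc=sum(cv2.imread(f'pics/{n}.png').astype(float) for n in('top0','t1','t2'))/3
sub=acc[203:226,226:252]
red=sub[...,2]-np.maximum(sub[...,0],sub[...,1])
v,u=np.nonzero(red>40);W=red[v,u];u=u+226;v=v+203
X=np.array([atz('top',a,b,.102) for a,b in zip(u,v)])
m=np.average(X,axis=0,weights=W);C=np.cov((X-m)[:,:2].T,aweights=W);w,E=np.linalg.eigh(C);d=E[:,1]*np.sign(E[0,1]);print('mean',m,'dir',d,np.arctan2(d[1],d[0]),w)
s=(X-m)[:,:2]@d;print('extent',s.min(),s.max()); end=m[:2]+d*s.max();print('centre est',end-.032*d)
for r in range(23):print(203+r,' '.join('%3d'%max(0,x) for x in red[r]),'|',' '.join('%3d'%x for x in sub[r].mean(1)[::2]))
plan([([.4326,-.3049,.34],-.43),([.40,-.30,.47],-.43)])
```

```text
mean [0.47745749 0.00525234 0.102     ] dir [0.76834898 0.64003112] 0.69453877116252 [1.08949049e-05 1.12025579e-04]
extent -0.02048874351812119 0.018945480178900385
centre est [ 0.46742706 -0.00310296]
203   0   0   0   0   0   1   0   2   0   1   1   0   0   1   0   1   0   0   1   0   1   0   0   2   1   0 |  22  11  20  14  19  19  18  16  17  19  15  20  17
204   0   1   0   0   0   0   0   1   0   0   0   0   0   0   0   0   0   0   0   0   1   0   1   0   1   0 |  20  21  19  17  16  16  18  17  18  19  19  19  15
205   0   0   0   0   0   0   0   0   0   0   0   1   0   0   0   0   0   0   0   0   2   0   2   0   0   0 |  17  12  15  15  20  17  15  15  18  20  19  19  18
206   0   0   0   1   0   0   3   0   1   0   1   1   0   0   0   0   0   0   0   1   0   0   2   0   0   0 |  16  19  18  16  18  16  15  16  15  17  22  16  16
207   1   0   1   0   0   1   3   0   0   0   0   0   0   1   0   0   0   0   0   2   0   1   0   0   1   1 |  18  17  17  19  18  11  18  21  18  11  18  19  21
208   0   0   1   0   0   0   0   0   1   0   3   2   0   2   0   0   1   0   0   0   0
[... 2211 characters left out ...]
0   0   0   0   0   0   0   0   0   0   0   0   0   0   0   0   0   3   0   0 | 138 137 136 133 131 129 125 120  76  66  99  25  20
223   0   0   0   0   0   0   0   0   0   0   0   0   0   0   0   0   0   0   0   0   0   0   0   0   0   0 | 141 136 136 134 131 133 128 129 110  70  72  58  31
224   0   0   0   0   0   0   0   0   0   0   0   0   0   0   0   0   0   0   0   0   0   0   0   0   0   0 | 141 138 137 134 133 132 129 126 130  94  93  69  59
225   0   0   0   0   0   0   0   0   0   0   0   0   0   0   0   0   0   0   0   0   0   0   0   0   0   0 | 142 138 137 134 134 132 131 126 131 121 118  77  83
[[0, 0, -40, -0.0], [-11, 3, -43, -0.0], [-11, 3, -43, -0.0], [-11, 3, -43, -0.0]]
```

Run:
```python
from pl import *
plan([([.4326,-.3049,.34],-.43),([.44,-.27,.54],-.0),([.467,-.15,.56],.35),([.467,-.003,.56],.69)],st=40)
```

```text
[[0, 0, -40, -0.0], [-1, -6, -33, -0.072], [-1, -6, -33, -0.072], [0, -6, -33, -0.072], [0, -6, -33, -0.072]]
[[0, -6, -33, -0.072], [1, -6, -33, -0.072], [7, -30, -5, -0.087], [9, -29, -5, -0.087], [12, -28, -5, -0.087]]
[[14, -27, -5, -0.087], [13, -35, 0, -0.085], [15, -33, 0, -0.085], [18, -32, 0, -0.085], [21, -30, 0, -0.085]]
```

>>> arm_command(
  plan=[
    {"dp":[0,0,-40],"spin":0},
    {"dp":[-1,-6,-33],"spin":-0.072},
    {"dp":[-1,-6,-33],"spin":-0.072},
    {"dp":[0,-6,-33],"spin":-0.072},
    {"dp":[0,-6,-33],"spin":-0.072},
  ],
  grip=-1,
)

```text
clock: 5.4
position: [0.4382, -0.2813, 0.468]
ee_rot: [0.998, -0.07, 0.0, 0.0]
ft_force: [1.1, -0.3, -0.4]
grip_width: 0.849
grasp_force: 0.0
```

>>> arm_command(
  plan=[
    {"dp":[0,-6,-33],"spin":-0.072},
    {"dp":[1,-6,-33],"spin":-0.072},
    {"dp":[7,-30,-5],"spin":-0.087},
    {"dp":[9,-29,-5],"spin":-0.087},
    {"dp":[0,0,0],"spin":0},
  ],
)

```text
clock: 5.9
position: [0.4551, -0.2059, 0.5438]
ee_rot: [0.996, 0.092, 0.001, 0.0]
ft_force: [-0.1, 0.5, -0.9]
grip_width: 0.999
grasp_force: 0.0
```

Run:
```python
from pl import *
o,p,f=cur();print(o['joint_pos'].round(3),o['tau'].round(1),p,f)
cv2.imwrite('pics/s3.png',viewer.camera('scene'));cv2.imwrite('pics/t3.png',viewer.camera('top'))
for n in('scene','top'):
  for th in('lid_edge','lock_mouth'):print(n,th,[(np.round(r['position'],3).tolist(),round(r['score'],2)) for r in finder.find_in(n,th)[:2]])
q=np.load('safe.npy');q[3]=0;print(safeW(q,[lid(q,.135,0,.04)]))
```

```text
[ 0.65   0.032 -0.323  1.526  0.009  1.583 -1.059] [  0.  -41.4  -0.4 -40.   -0.    0.2   0.5] [ 0.45507394 -0.20590013  0.54384409] 0.18469333415201852
scene lid_edge [([0.528, -0.258, 0.127], 0.85)]
scene lock_mouth [([0.525, -0.263, 0.127], 0.76), ([0.488, -0.246, 0.129], 0.27)]
top lid_edge [([0.499, -0.326, 0.129], 0.94), ([0.526, -0.566, 0.034], 0.62)]
top lock_mouth [([0.499, -0.326, 0.126], 0.89)]
[[ 0.48019893 -0.24815314  0.155     ]]
```

```bash
cat > fk.py <<'E'
from pl import *
import itertools
Rz=lambda a:Ro.from_euler('z',a).as_matrix();Ry=lambda a:Ro.from_euler('y',a).as_matrix()
def fk(q,s=(-1,-1,-1),L=(.477,.481,.24),d=.3):
    A=Rz(-q[0])@Ry(q[1]);B=A@Rz(s[0]*q[2])@Ry(q[3]);C=B@Rz(s[1]*q[4])@Ry(q[5])
    e=np.array([0,0,d])+A[:,2]*L[0];w=e+B[:,2]*L[1];return e,w,w+C[:,2]*L[2]
E
python3 - <<'E'
from fk import *
D=[([1.21336825,.33285743,-.064696,1.46096502,.02161554,1.34993254],[.20533,-.59016,.40391]),([.91,.24,-.15,1.44,.03,1.47],[.3865,-.4477,.4729]),([.72,.21,-.21,1.82,.05,1.11],[.4333,-.3053,.3087]),([.65,.032,-.323,1.526,.009,1.583],[.45507,-.2059,.54384])]
for s in itertools.product((1,-1),(1,-1)):
    f=lambda x:np.concatenate([fk(q,s,x[:3],x[2]+x[3])[2]-p for q,p in D])
    r=least_squares(f,[.47,.48,.2,.06]);print(s,r.x.round(3),np.abs(r.fun).max())
E
```

```text
(1, 1) [ 0.829  0.385 -5.322 -0.303] 0.21870393830776927
(1, -1) [ 0.661  0.418 -1.703 -0.129] 0.17782833996951164
(-1, 1) [ 0.451  0.486 -0.651  0.085] 0.02968972417574159
(-1, -1) [ 0.521  0.472 -1.631  0.014] 0.04422328515408375
```

Run:
```python
from fk import *
print('wrist',tri(447,178,463,292))
print('elbow',tri(272,180,268,366))
a=cv2.imread('pics/s3.png');b=cv2.imread('pics/t3.png')
A=cv2.resize(a[90:260,160:400],(672,476),interpolation=cv2.INTER_CUBIC);B=cv2.resize(b[150:384,170:420],(128,120))
c=np.zeros((600,800,3),np.uint8);c[:476,:672]=A;B=cv2.resize(b[190:310,170:420],(258,124));c[476:,:258]=B;cv2.imwrite('pics/c5.png',c)
```

```text
wrist (array([ 0.20163168, -0.5891846 ,  0.57111007]), np.float64(0.019386767421167742))
elbow (array([ 0.03418331, -0.11752131,  0.67601823]), np.float64(0.02576516793524878))
```

View pics/c5.png

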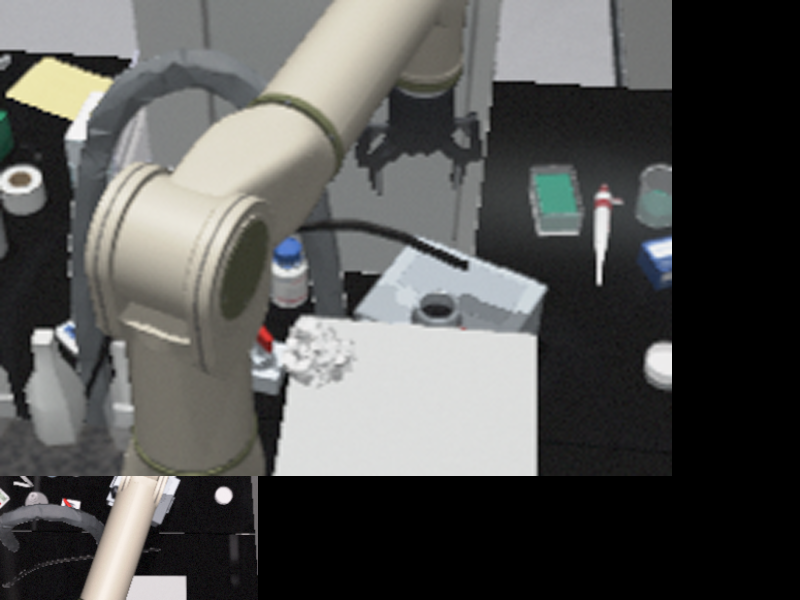

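Run:
```python
from fk import *
C=lambda a,b:(160+a/2.8,90+b/2.8)
print('cable end',tri(*C(468,266),325,262))
print('slab corner far right',tri(*C(537,334),352,287),'far left',tri(*C(300,318),262,287))
print('hose right low',[ (z,atz('top',271,263,z).round(3)) for z in(.1,.2,.3)], C(325,315),C(325,240))
print('key scene red end',C(265,338),'pred ends',proj('scene',[[.467-.0246,-.003-.0205,.087],[.467-.0246,-.003-.0205,.102],[.467-.0246,-.003-.0205,.072]]))
a=cv2.imread('pics/s3.png').astype(int);r=a[...,2]-a[...,:2].max(2);v,u=np.nonzero(r[200:230,240:275]>40);print(sorted(zip(v+200,u+240)))
```

```text
cable end (array([ 0.28519042, -0.27251337,  0.42544952]), np.float64(0.0031255907853288654))
slab corner far right (array([ 0.21624076, -0.35121929,  0.40027091]), np.float64(0.006409298667305339)) far left (array([ 0.21338284, -0.09401767,  0.39874701]), np.float64(0.0007611410512071482))
hose right low [(0.1, array([ 0.307, -0.129,  0.1  ])), (0.2, array([ 0.299, -0.126,  0.2  ])), (0.3, array([ 0.291, -0.123,  0.3  ]))] (276.07142857142856, 202.5) (276.07142857142856, 175.71428571428572)
key scene red end (254.64285714285717, 210.71428571428572) pred ends [[256.76260319 213.64201833]
 [256.65032091 211.03135088]
 [256.87358291 216.22240006]]
[(np.int64(206), np.int64(254)), (np.int64(207), np.int64(253)), (np.int64(207), np.int64(254)), (np.int64(208), np.int64(252)), (np.int64(208), np.int64(253)), (np.int64(208), np.int64(254)), (np.int64(208), np.int64(255)), (np.int64(209), np.int64(252)), (np.int64(209), np.int64(253)), (np.int64(209), np.int64(254)), (np.int64(209), np.int64(255)), (np.int64(209), np.int64(256)), (np.int64(210), np.int64(252)), (np.int64(210), np.int64(253)), (np.int64(210), np.int64(254)), (np.int64(210), np.int64(255)), (np.int64(210), np.int64(256)), (np.int64(210), np.int64(257)), (np.int64(211), np.int64(252)), (np.int64(211), np.int64(253)), (np.int64(211), np.int64(254)), (np.int64(211), np.int64(255)), (np.int64(211), np.int64(256)), (np.int64(211), np.int64(257)), (np.int64(212), np.int64(253)), (np.int64(212), np.int64(254)), (np.int64(212), np.int64(255)), (np.int64(212), np.int64(256)), (np.int64(213), np.int64(254)), (np.int64(213), np.int64(255)), (np.int64(213), np.int64(256)), (np.int64(214), np.int64(255)), (np.int64(214), np.int64(256)), (np.int64(215), np.int64(256))]
```

>>> arm_command(
  plan=[
    {"dp":[14,-24,-5],"spin":-0.08},
    {"dp":[16,-34,0],"spin":-0.08},
    {"dp":[18,-33,0],"spin":-0.08},
    {"dp":[0,0,0],"spin":0},
  ],
)

```text
clock: 6.6
position: [0.4772, -0.1044, 0.5481]
ee_rot: [0.977, 0.212, 0.001, -0.001]
ft_force: [-0.8, 0.1, 0.3]
grip_width: 0.998
grasp_force: 0.0
```

Run:
```python
from pl import *
o,p,f=cur();print(o['joint_pos'].round(3),o['tau'].round(1),p,f)
plan([([.467,-.003,.55],.69)],st=40)
```

```text
[ 0.548  0.013 -0.426  1.536  0.004  1.593 -1.023] [ -0.5 -38.1  -0.7 -39.6  -0.1  -0.    0.1] [ 0.47723341 -0.10442246  0.54812825] 0.4269008547209943
[[11, -32, -1, -0.088], [14, -31, -1, -0.088], [16, -30, -1, -0.088]]
```

>>> arm_command(
  plan=[
    {"dp":[11,-32,-1],"spin":-0.088},
    {"dp":[14,-31,-1],"spin":-0.088},
    {"dp":[16,-30,-1],"spin":-0.088},
    {"dp":[0,0,0],"spin":0},
  ],
)

```text
clock: 7.0
position: [0.4669, -0.0038, 0.5514]
ee_rot: [0.941, 0.338, 0.001, -0.0]
ft_force: [0.5, 0.4, -0.1]
grip_width: 1.002
grasp_force: 0.0
```

Run:
```python
from pl import *
o,p,f=cur();print(o['joint_pos'].round(3),o['tau'].round(2),p,f)
plan([([.467,-.003,.48],.69)],st=30)
```

```text
[ 0.456 -0.035 -0.522  1.572 -0.018  1.599 -0.948] [ -0.35 -33.3    0.25 -39.46  -0.11   0.04   0.35] [ 0.46692675 -0.00380927  0.55137806] 0.6896020873894044
[[0, 0, 24, -0.0], [0, 0, 24, -0.0], [0, 0, 24, -0.0]]
```

>>> arm_command(
  plan=[
    {"dp":[0,0,20],"spin":0},
    {"dp":[0,0,20],"spin":0},
    {"dp":[0,0,8],"spin":0},
    {"dp":[0,0,0],"spin":0},
  ],
)

```text
clock: 7.4
position: [0.4674, -0.0091, 0.5019]
ee_rot: [0.943, 0.333, -0.001, -0.0]
ft_force: [-0.7, -0.3, 0.3]
grip_width: 1.001
grasp_force: 0.0
```

Run:
```python
from pl import *
o,p,f=cur();print(o['joint_pos'].round(3),o['tau'].round(2),p,f)
cv2.imwrite('pics/s4.png',viewer.camera('scene'))
a=cv2.imread('pics/s4.png');cv2.imwrite('pics/c6.png',cv2.resize(a[70:250,150:370],(733,600),interpolation=cv2.INTER_CUBIC))
```

```text
[ 0.46  -0.03  -0.52   1.669 -0.015  1.5   -0.95 ] [-1.100e-01 -3.356e+01  4.100e-01 -3.901e+01  2.000e-02 -3.500e-01
 -1.000e-02] [ 0.46735471 -0.00905024  0.50193197] 0.6789292837615432
```

View pics/c6.png

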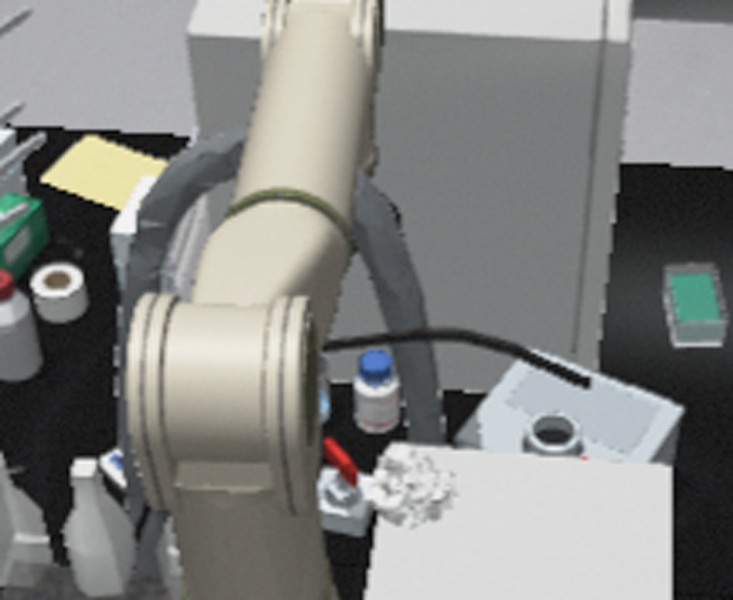

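>>> arm_command(
  plan=[
    {"dp":[0,0,15],"spin":0},
    {"dp":[0,0,15],"spin":0},
    {"dp":[0,0,0],"spin":0},
  ],
)

```text
clock: 7.75
position: [0.4673, -0.0088, 0.4722]
ee_rot: [0.943, 0.333, -0.001, -0.0]
ft_force: [-1.1, -0.0, -0.1]
grip_width: 1.001
grasp_force: 0.0
```

Run:
```python
from pl import *
o,p,f=cur();print(o['joint_pos'].round(3),o['tau'].round(2),p,f)
```

```text
[ 0.459 -0.022 -0.523  1.723 -0.011  1.439 -0.953] [-2.100e-01 -3.434e+01  1.400e-01 -3.939e+01  2.000e-02 -5.800e-01
 -4.000e-02] [ 0.46734145 -0.00876106  0.4721703 ] 0.6794642237618133
```

>>> arm_command(
  plan=[
    {"dp":[0,0,10],"spin":0},
    {"dp":[0,0,10],"spin":0},
    {"dp":[0,0,0],"spin":0},
  ],
)

```text
clock: 8.05
position: [0.4673, -0.0086, 0.4516]
ee_rot: [0.943, 0.333, -0.001, -0.0]
ft_force: [-0.6, 0.4, 1.4]
grip_width: 0.998
grasp_force: 0.0
```

Run:
```python
from pl import *
o,p,f=cur();print(o['joint_pos'].round(3),o['tau'].round(2),p,f)
```

```text
[ 0.458 -0.015 -0.525  1.759 -0.008  1.397 -0.957] [-1.300e-01 -3.481e+01  1.000e-01 -3.963e+01  3.000e-02 -3.800e-01
 -3.000e-02] [ 0.46725305 -0.00864964  0.45164073] 0.6796657784764004
```

>>> arm_command(
  plan=[
    {"dp":[0,0,7],"spin":0},
    {"dp":[0,0,7],"spin":0},
    {"dp":[0,0,0],"spin":0},
  ],
)

```text
clock: 8.35
position: [0.4672, -0.0086, 0.4377]
ee_rot: [0.943, 0.333, -0.001, -0.0]
ft_force: [-0.1, -0.4, 0.4]
grip_width: 0.995
grasp_force: 0.0
```

```bash
cat > o.py <<'E'
from pl import *
o,p,f=cur();print(o['joint_pos'].round(3),o['tau'].round(2),p.round(4),round(f,3),o['torque'].round(2))
E
python3 o.py
```

```text
[ 0.457 -0.008 -0.527  1.782 -0.004  1.368 -0.96 ] [-1.000e-01 -3.492e+01  3.000e-02 -3.934e+01  3.000e-02 -2.700e-01
 -3.000e-02] [ 0.4672 -0.0086  0.4377] 0.68 [ 0.03  0.04 -0.  ]
```

>>> arm_command(
  plan=[
    {"dp":[0,0,7],"spin":0},
    {"dp":[0,0,7],"spin":0},
    {"dp":[0,0,0],"spin":0},
  ],
)

```text
clock: 8.65
position: [0.4672, -0.0086, 0.4236]
ee_rot: [0.943, 0.333, -0.001, -0.0]
ft_force: [-0.5, -0.4, -0.3]
grip_width: 1.003
grasp_force: 0.0
```

```bash
python3 o.py
```

```text
[ 0.456 -0.    -0.529  1.805 -0.     1.339 -0.964] [-1.000e-01 -3.520e+01 -1.000e-01 -3.909e+01  4.000e-02 -2.800e-01
 -3.000e-02] [ 0.4672 -0.0086  0.4236] 0.68 [0.   0.03 0.  ]
```

>>> arm_command(
  plan=[
    {"dp":[0,0,7],"spin":0},
    {"dp":[0,0,7],"spin":0},
    {"dp":[0,0,0],"spin":0},
  ],
)

```text
clock: 8.95
position: [0.4672, -0.0086, 0.4095]
ee_rot: [0.943, 0.333, -0.001, -0.0]
ft_force: [-0.0, 0.1, -1.1]
grip_width: 1.001
grasp_force: 0.0
```

```bash
python3 o.py
```

```text
[ 0.455  0.009 -0.531  1.826  0.004  1.309 -0.968] [ -0.1  -35.5   -0.25 -38.8    0.04  -0.28  -0.04] [ 0.4672 -0.0086  0.4095] 0.68 [ 0.    0.01 -0.04]
```

>>> arm_command(
  plan=[
    {"dp":[3,-4,8],"spin":0},
    {"dp":[0,0,8],"spin":0},
    {"dp":[0,0,8],"spin":0},
    {"dp":[0,0,0],"spin":0},
  ],
)

```text
clock: 9.35
position: [0.4669, -0.0036, 0.3853]
ee_rot: [0.943, 0.333, -0.001, -0.0]
ft_force: [-0.0, -1.0, 0.5]
grip_width: 1.001
grasp_force: 0.0
```

```bash
python3 o.py
```

```text
[ 0.446  0.026 -0.539  1.862  0.014  1.259 -0.987] [ -0.22 -35.96  -0.66 -38.12   0.05  -0.33  -0.06] [ 0.4669 -0.0036  0.3853] 0.68 [-0.03  0.    0.03]
```

>>> arm_command(
  plan=[
    {"dp":[0,0,10],"spin":0},
    {"dp":[0,0,10],"spin":0},
    {"dp":[0,0,10],"spin":0},
    {"dp":[0,0,0],"spin":0},
  ],
)

```text
clock: 9.75
position: [0.4668, -0.0036, 0.355]
ee_rot: [0.943, 0.333, -0.001, -0.001]
ft_force: [0.5, -0.4, -0.1]
grip_width: 1.001
grasp_force: 0.0
```

```bash
python3 o.py
```

```text
[ 0.442  0.053 -0.542  1.903  0.029  1.195 -1.001] [ -0.13 -36.86  -1.03 -37.25   0.1   -0.42  -0.09] [ 0.4668 -0.0036  0.355 ] 0.68 [-0.01 -0.03 -0.01]
```

>>> arm_command(
  plan=[
    {"dp":[0,0,10],"spin":0},
    {"dp":[0,0,10],"spin":0},
    {"dp":[0,0,10],"spin":0},
    {"dp":[0,0,0],"spin":0},
  ],
)

```text
clock: 10.15
position: [0.4667, -0.0036, 0.3251]
ee_rot: [0.943, 0.333, -0.001, -0.001]
ft_force: [-0.6, -0.1, -0.0]
grip_width: 1.0
grasp_force: 0.0
```

```bash
python3 o.py
```

```text
[ 0.437  0.085 -0.544  1.94   0.048  1.132 -1.017] [ -0.13 -37.98  -1.54 -36.25   0.12  -0.43  -0.11] [ 0.4667 -0.0036  0.3251] 0.68 [0.01 0.05 0.01]
```

>>> arm_command(
  plan=[
    {"dp":[0,0,15],"spin":0},
    {"dp":[0,0,15],"spin":0},
    {"dp":[0,0,10],"spin":0},
    {"dp":[0,0,10],"spin":0},
  ],
)

```text
clock: 10.55
position: [0.4673, -0.0035, 0.2763]
ee_rot: [0.943, 0.333, 0.0, 0.0]
ft_force: [0.5, -0.4, -1.0]
grip_width: 1.0
grasp_force: 0.0
```

>>> arm_command(
  plan=[
    {"dp":[0,0,10],"spin":0},
    {"dp":[0,0,10],"spin":0},
    {"dp":[0,0,9],"spin":0},
    {"dp":[0,0,0],"spin":0},
  ],
)

```text
clock: 10.95
position: [0.4668, -0.0036, 0.2465]
ee_rot: [0.943, 0.333, -0.001, -0.0]
ft_force: [-0.5, 0.2, -1.2]
grip_width: 0.996
grasp_force: 0.0
```

>>> arm_command(
  plan=[
    {"dp":[0,0,0],"spin":0},
    {"dp":[0,0,0],"spin":0},
    {"dp":[0,0,0],"spin":0},
    {"dp":[0,0,0],"spin":0},
    {"dp":[0,0,0],"spin":0},
  ],
  grip=1,
  newtons=25,
)

```text
clock: 11.45
position: [0.4673, -0.0035, 0.2479]
ee_rot: [0.943, 0.333, 0.0, 0.0]
ft_force: [0.9, -0.2, -0.7]
grip_width: 0.144
grasp_force: 0.8
```

>>> arm_command(
  plan=[
    {"dp":[0,0,0],"spin":0},
    {"dp":[0,0,0],"spin":0},
    {"dp":[0,0,0],"spin":0},
    {"dp":[0,0,0],"spin":0},
    {"dp":[0,0,0],"spin":0},
  ],
  newtons=60,
)

```text
clock: 11.95
position: [0.4674, -0.0035, 0.2479]
ee_rot: [0.943, 0.333, 0.0, 0.0]
ft_force: [-1.1, -0.5, 4.1]
grip_width: 0.13
grasp_force: 61.2
```

>>> arm_command(
  plan=[
    {"dp":[0,0,-10],"spin":0},
    {"dp":[0,0,-15],"spin":0},
    {"dp":[0,0,-20],"spin":0},
    {"dp":[0,0,-30],"spin":0},
    {"dp":[0,0,-40],"spin":0},
  ],
)

```text
clock: 12.45
position: [0.4664, -0.0035, 0.363]
ee_rot: [0.943, 0.334, -0.001, -0.001]
ft_force: [0.6, -0.1, -1.3]
grip_width: 0.129
grasp_force: 60.4
```

Run:
```python
from pl import *
q=np.load('safe.npy');q[3]=0
m=safeW(q,[lid(q,.135,0,.04)])[0]
ims=[]
for n in('scene','top'):
    a=np.mean([viewer.camera(n).astype(float) for _ in range(2)],0).astype(np.uint8);cv2.imwrite(f'pics/{n}5.png',a)
    u,v=proj(n,m)[0];print(n,u,v);U,V=int(u)-30,int(v)-22;print(U,V)
    ims.append(cv2.resize(a[V:V+50,U:U+66],(792,300) if 0 else (396*1,300),interpolation=cv2.INTER_CUBIC))
# key view
a=cv2.imread('pics/scene5.png')
cv2.imwrite('pics/c7.png',np.vstack([np.hstack(ims),cv2.resize(a[140:240,200:464],(792,300))]) )
```

```text
scene 317.0902150197972 198.7740221358232
287 176
top 305.26718862039877 212.9297103147708
275 190
```

View pics/c7.png

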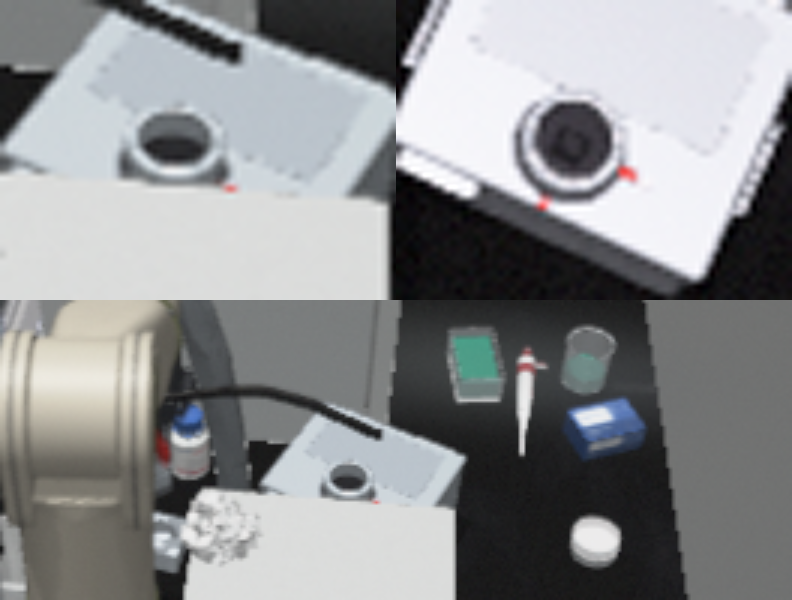

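Run:
```python
from pl import *
q=np.load('safe.npy');q[3]=0
m=safeW(q,[lid(q,.135,0,.04)])[0]
C={}
for n,thr in(('top',(90,110,130)),('scene',(110,130))):
    g=cv2.imread(f'pics/{n}5.png',0);u,v=proj(n,m)[0];U,V=int(u)-12,int(v)-12
    G=cv2.resize(g[V:V+25,U:U+25],None,fx=8,fy=8,interpolation=cv2.INTER_CUBIC)
    for th in thr:
        b=(G<th).astype(np.uint8);k,l,st,ce=cv2.connectedComponentsWithStats(b);i=l[96:112,92:112];i=np.bincount(i[i>0]).argmax()
        c,_=cv2.findContours((l==i).astype(np.uint8),cv2.RETR_EXTERNAL,cv2.CHAIN_APPROX_NONE)
        h=cv2.convexHull(max(c,key=len));e=cv2.fitEllipse(h);uv=(np.array(e[0])+.5)/8-.5+[U,V]
        print(n,th,uv.round(2),np.round(np.array(e[1])/8,1),atz(n,*uv,.155).round(4));C[n]=uv
print(tri(*C['scene'],*C['top']),m)
# stud crop
g=cv2.imread('pics/top5.png',0);print(g[207:220,298:312])
# image direction of safe axes at stud
b=safeW(q,[[-.05,0,.14],[-.04,0,.14],[-.05,.01,.14]]);pp=proj('top',b);print('ex',pp[1]-pp[0],'ey',pp[2]-pp[0],pp[0])
o,p,f=cur();print(p,f,o['joint_pos'].round(2))
```

```text
top 90 [304.16 212.63] [11.8 12.6] [ 0.4812 -0.2442  0.155 ]
top 110 [304.14 212.7 ] [12.3 12.9] [ 0.481  -0.2442  0.155 ]
top 130 [304.11 212.73] [12.6 13.2] [ 0.4809 -0.244   0.155 ]
scene 110 [315.69 198.76] [ 8.5 11.5] [ 0.4797 -0.243   0.155 ]
scene 130 [315.7  198.77] [ 8.9 11.9] [ 0.4797 -0.243   0.155 ]
(array([ 0.48103553, -0.24358472,  0.15371286]), np.float64(0.0011955385406339373)) [ 0.48019893 -0.24815314  0.155     ]
[[168 211 194 117  63  71  67  76  73 134 211 227 223 228]
 [213 194 104  48  55  58  61  62  59  62  91 206 216 214]
 [185  87  51  63  62  61  60  62  60  57  63 115 207 221]
 [175  54  63  60  62  59  62  60  59  62  57  66 141 200]
 [136  53  64  63  46  45  57  59  61  62  55  53  89 201]
 [100  63  62  54  34  52  51  41  52  58  62  56  63 214]
 [ 88  63  62  47  42  56  57  52  37  49  61  55  58 209]
 [102  64  52  37  38  52  58  50  37  51  61  62  63 182]
 [166  75  51  36  32  40  53  49  39  57  61  55  90 211]
 [219 128  65  55  44  34  32  38  54  61  65  61 153 213]
 [227 192  92  70  65  58  42  51  63  62  68 124 221 222]
 [194 210 178 122  75  68  62  66  65  72 126 219 223 142]
 [151 197 232 208 153 139 120 129 140 149 219 221 146 106]]
ex [ 1.12766709 -2.48296556] ey [-2.55520188 -1.17149071] [304.82588159 213.71281962]
[ 0.46722015 -0.00343539  0.36348484] 0.6798377960510124 [ 0.45  0.04 -0.54  1.89  0.03  1.21 -1.  ]
```

Run:
```python
from pl import *
plan([([.4672,-.0034,.44],.68),([.4805,-.2437,.44],1.1)],st=40)
```

```text
[[0, 0, -38, -0.0], [0, 0, -38, -0.0], [-20, 28, 0, -0.06], [-22, 27, 0, -0.06], [-23, 25, 0, -0.06]]
[[-25, 24, 0, -0.06], [-26, 22, 0, -0.06], [-27, 21, 0, -0.06], [-29, 19, 0, -0.06]]
```

>>> arm_command(
  plan=[
    {"dp":[0,0,-38],"spin":0},
    {"dp":[0,0,-38],"spin":0},
    {"dp":[-20,28,0],"spin":-0.06},
    {"dp":[-22,27,0],"spin":-0.06},
    {"dp":[-23,25,0],"spin":-0.06},
  ],
)

```text
clock: 13.15
position: [0.4728, -0.1078, 0.4376]
ee_rot: [0.908, 0.418, -0.001, -0.0]
ft_force: [0.6, 0.2, -1.4]
grip_width: 0.13
grasp_force: 60.5
```

>>> arm_command(
  plan=[
    {"dp":[-25,24,0],"spin":-0.06},
    {"dp":[-26,22,0],"spin":-0.06},
    {"dp":[-27,21,0],"spin":-0.06},
    {"dp":[-29,19,0],"spin":-0.06},
    {"dp":[0,0,0],"spin":0},
  ],
)

```text
clock: 13.65
position: [0.4796, -0.2489, 0.4364]
ee_rot: [0.854, 0.521, -0.001, -0.001]
ft_force: [-1.4, -0.4, -1.9]
grip_width: 0.127
grasp_force: 60.5
```

Run:
```python
from pl import *
o,p,f=cur();print(p.round(4),f,o['grip_width'],o['grasp_force'])
kb=p-[0,0,.238]
def axes(X):return X
c,s=np.cos(f),np.sin(f)
for nm,X in(('bottom',kb),('h+',kb+[.032*c,.032*s,.082]),('h-',kb+[-.032*c,-.032*s,.082])):print(nm,proj('scene',X)[0].round(1),proj('top',X)[0].round(1))
u,v=proj('scene',kb+[0,0,.05])[0];a=viewer.camera('scene');b=viewer.camera('top')
cv2.imwrite('pics/s6.png',a);cv2.imwrite('pics/t6.png',b)
U,V=int(u)-40,int(v)-30;print(U,V);cv2.imwrite('pics/c8.png',cv2.resize(a[V:V+60,U:U+80],(800,600),interpolation=cv2.INTER_CUBIC))
for n in('scene','top'):
  for th in('key','key_grip'):print(n,th,[(np.round(r['position'],3).tolist(),round(r['score'],2)) for r in finder.find_in(n,th)[:2]])
```

```text
[ 0.4796 -0.2489  0.4364] 1.0950193851695318 0.12741302644472868 60.48139214515686
bottom [318.  190.8] [306.8 210.8]
h+ [311.7 171.3] [300.8 201.5]
h- [327.4 178.2] [318.3 210.5]
278 151
scene key [([0.469, -0.252, 0.233], 0.54)]
scene key_grip [([0.464, -0.253, 0.233], 0.44)]
top key []
top key_grip [([0.533, -0.193, 0.124], 0.41)]
```

View pics/c8.png

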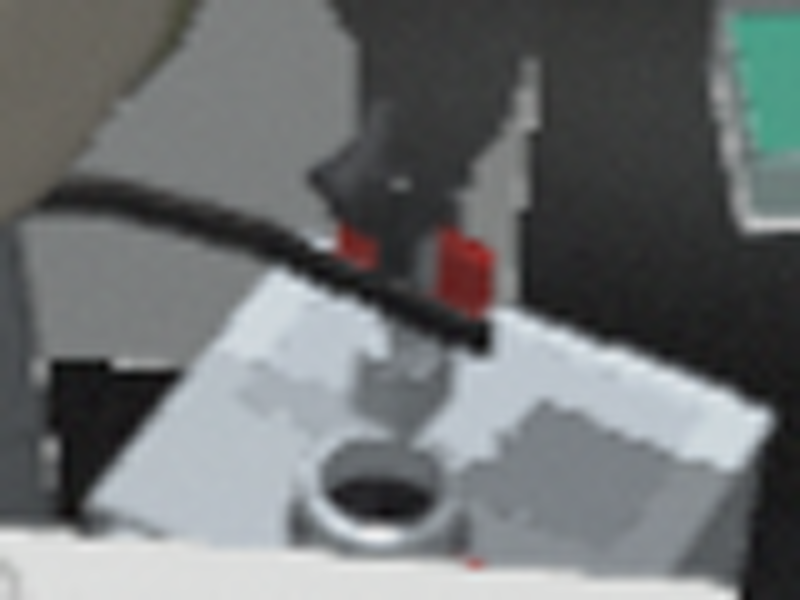

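>>> arm_command(
  plan=[
    {"dp":[5,-1.6,0],"spin":0},
    {"dp":[0,0,15],"spin":0},
    {"dp":[0,0,10],"spin":0},
    {"dp":[0,0,0],"spin":0},
  ],
)

```text
clock: 14.35
position: [0.4814, -0.2382, 0.4122]
ee_rot: [0.852, 0.523, -0.001, -0.001]
ft_force: [-0.7, 1.1, -1.9]
grip_width: 0.125
grasp_force: 60.5
```

>>> arm_command(
  plan=[
    {"dp":[0,0,8],"spin":0},
    {"dp":[0,0,8],"spin":0},
    {"dp":[0,0,6],"spin":0},
    {"dp":[0,0,0],"spin":0},
  ],
)

```text
clock: 14.75
position: [0.4815, -0.2387, 0.3906]
ee_rot: [0.853, 0.523, -0.0, -0.001]
ft_force: [0.2, -0.3, -2.7]
grip_width: 0.128
grasp_force: 60.5
```

>>> arm_command(
  plan=[
    {"dp":[-4.9,1.4,0],"spin":0},
    {"dp":[0,0,0],"spin":0},
    {"dp":[0,0,0],"spin":0},
  ],
)

```text
clock: 15.05
position: [0.4807, -0.2441, 0.3921]
ee_rot: [0.853, 0.522, 0.0, 0.0]
ft_force: [0.2, -0.5, -1.5]
grip_width: 0.128
grasp_force: 60.5
```

>>> arm_command(
  plan=[
    {"dp":[0,0,0],"spin":0},
    {"dp":[0,0,0],"spin":0},
  ],
)

```text
clock: 15.25
position: [0.4808, -0.2437, 0.3919]
ee_rot: [0.853, 0.523, 0.0, 0.0]
ft_force: [-0.5, 0.3, -1.5]
grip_width: 0.126
grasp_force: 60.5
```

>>> arm_command(
  plan=[
    {"dp":[0,0,4],"spin":0},
    {"dp":[0,0,4],"spin":0},
    {"dp":[0,0,3],"spin":0},
    {"dp":[0,0,0],"spin":0},
  ],
)

```text
clock: 15.65
position: [0.4806, -0.2437, 0.38]
ee_rot: [0.853, 0.523, -0.0, -0.0]
ft_force: [-0.3, -0.7, -1.2]
grip_width: 0.127
grasp_force: 60.5
```

>>> arm_command(
  plan=[
    {"dp":[0,0,2],"spin":0},
    {"dp":[0,0,1],"spin":0},
    {"dp":[0,0,0],"spin":0},
  ],
)

```text
clock: 15.95
position: [0.4807, -0.2437, 0.3776]
ee_rot: [0.853, 0.523, -0.0, -0.0]
ft_force: [1.1, -0.0, -1.6]
grip_width: 0.13
grasp_force: 60.5
```

>>> arm_command(
  plan=[
    {"dp":[0,0,1],"spin":0},
    {"dp":[0,0,0],"spin":0},
  ],
)

```text
clock: 16.15
position: [0.4807, -0.2437, 0.3767]
ee_rot: [0.853, 0.523, -0.0, 0.0]
ft_force: [0.2, 0.2, -1.8]
grip_width: 0.125
grasp_force: 60.5
```

>>> arm_command(
  plan=[
    {"dp":[0,0,1],"spin":0},
    {"dp":[0,0,0],"spin":0},
  ],
)

```text
clock: 16.35
position: [0.4807, -0.2437, 0.3756]
ee_rot: [0.853, 0.523, -0.0, 0.0]
ft_force: [-0.7, -0.4, -1.5]
grip_width: 0.126
grasp_force: 60.5
```

>>> arm_command(
  plan=[
    {"dp":[0,0,1],"spin":0},
    {"dp":[0,0,0],"spin":0},
  ],
)

```text
clock: 16.55
position: [0.4807, -0.2437, 0.3746]
ee_rot: [0.853, 0.523, -0.0, -0.0]
ft_force: [-0.3, -0.2, -0.8]
grip_width: 0.124
grasp_force: 60.5
```

>>> arm_command(
  plan=[
    {"dp":[0,0,1],"spin":0},
    {"dp":[0,0,0],"spin":0},
  ],
)

```text
clock: 16.75
position: [0.4807, -0.2438, 0.3736]
ee_rot: [0.853, 0.523, -0.0, -0.0]
ft_force: [-0.6, -0.1, -2.9]
grip_width: 0.126
grasp_force: 60.5
```

>>> arm_command(
  plan=[
    {"dp":[0,0,0.5],"spin":0},
    {"dp":[0,0,0],"spin":0},
  ],
)

```text
clock: 16.95
position: [0.4807, -0.2438, 0.3732]
ee_rot: [0.853, 0.523, 0.0, 0.0]
ft_force: [0.6, 0.9, -2.0]
grip_width: 0.129
grasp_force: 60.5
```

>>> arm_command(
  plan=[
    {"dp":[0,0,1],"spin":0},
    {"dp":[0,0,0],"spin":0},
  ],
)

```text
clock: 17.15
position: [0.4807, -0.2437, 0.3721]
ee_rot: [0.853, 0.523, -0.0, -0.0]
ft_force: [-0.8, 0.0, -1.3]
grip_width: 0.128
grasp_force: 60.5
```

>>> arm_command(
  plan=[
    {"dp":[0,0,1],"spin":0},
    {"dp":[0,0,0],"spin":0},
  ],
)

```text
clock: 17.35
position: [0.4807, -0.2437, 0.3711]
ee_rot: [0.853, 0.523, -0.0, -0.0]
ft_force: [-0.5, 1.2, -1.0]
grip_width: 0.131
grasp_force: 60.5
```

>>> arm_command(
  plan=[
    {"dp":[0,0,1],"spin":0},
    {"dp":[0,0,0],"spin":0},
  ],
)

```text
clock: 17.55
position: [0.4807, -0.2438, 0.3701]
ee_rot: [0.853, 0.523, -0.0, -0.0]
ft_force: [-0.6, 0.4, -1.4]
grip_width: 0.131
grasp_force: 60.5
```

>>> arm_command(
  plan=[
    {"dp":[0,0,1],"spin":0},
    {"dp":[0,0,1],"spin":0},
    {"dp":[0,0,0],"spin":0},
  ],
)

```text
clock: 17.85
position: [0.4807, -0.2438, 0.368]
ee_rot: [0.853, 0.523, -0.0, -0.0]
ft_force: [-0.1, -0.6, -1.2]
grip_width: 0.126
grasp_force: 60.5
```

>>> arm_command(
  plan=[
    {"dp":[0,0,1],"spin":0},
    {"dp":[0,0,1],"spin":0},
    {"dp":[0,0,0],"spin":0},
  ],
)

```text
clock: 18.15
position: [0.4807, -0.2437, 0.366]
ee_rot: [0.853, 0.523, -0.0, -0.0]
ft_force: [0.1, -0.0, -1.1]
grip_width: 0.13
grasp_force: 60.5
```

>>> arm_command(
  plan=[
    {"dp":[0,0,1],"spin":0},
    {"dp":[0,0,0],"spin":0},
  ],
)

```text
clock: 18.35
position: [0.4807, -0.2438, 0.3651]
ee_rot: [0.853, 0.523, -0.0, -0.0]
ft_force: [-0.6, -0.6, -1.3]
grip_width: 0.132
grasp_force: 60.5
```

>>> arm_command(
  plan=[
    {"dp":[0,0,0.7],"spin":0},
    {"dp":[0,0,0],"spin":0},
  ],
)

```text
clock: 18.55
position: [0.4807, -0.2438, 0.3649]
ee_rot: [0.853, 0.523, 0.0, 0.0]
ft_force: [-1.5, -0.0, 2.7]
grip_width: 0.131
grasp_force: 61.2
```

>>> arm_command(
  plan=[
    {"dp":[0,0,0.7],"spin":0},
    {"dp":[0,0,0],"spin":0},
  ],
)

```text
clock: 18.75
position: [0.4808, -0.2437, 0.3649]
ee_rot: [0.853, 0.523, 0.0, 0.001]
ft_force: [-3.2, 1.0, 9.3]
grip_width: 0.128
grasp_force: 62.1
```

>>> arm_command(
  plan=[
    {"dp":[0,0,-0.8],"spin":0},
    {"dp":[0,0,0],"spin":0.1},
    {"dp":[0,0,0],"spin":0.1},
    {"dp":[0,0,0],"spin":0.1},
    {"dp":[0,0,0],"spin":0.1},
  ],
)

```text
clock: 19.25
position: [0.4807, -0.2442, 0.3649]
ee_rot: [0.94, 0.341, 0.0, 0.001]
ft_force: [-1.2, -1.1, 3.1]
grip_width: 0.132
grasp_force: 61.1
```

```bash
python3 o.py
```

```text
[ 0.645  0.187 -0.291  1.732  0.057  1.231 -0.535] [ -0.15 -48.56  -2.73 -36.84  -0.59  -0.23   1.93] [ 0.4807 -0.2442  0.3649] 0.695 [-0.38  0.26  0.1 ]
```

>>> arm_command(
  plan=[
    {"dp":[0,0,0],"spin":0.1},
    {"dp":[0,0,0],"spin":0.1},
    {"dp":[0,0,0],"spin":0.1},
    {"dp":[0,0,0],"spin":0.1},
  ],
)

```text
clock: 19.65
position: [0.4806, -0.2442, 0.3649]
ee_rot: [0.989, 0.147, 0.0, 0.0]
ft_force: [-1.8, -1.5, 3.8]
grip_width: 0.128
grasp_force: 61.2
```

```bash
python3 o.py
```

```text
[ 0.614  0.184 -0.256  1.733  0.05   1.23  -0.93 ] [ -0.13 -48.4   -2.4  -37.02  -0.55  -0.57   1.93] [ 0.4806 -0.2442  0.3649] 0.295 [-0.31  0.51  0.16]
```

>>> arm_command(
  plan=[
    {"dp":[0,0,0],"spin":0.1},
    {"dp":[0,0,0],"spin":0.1},
    {"dp":[0,0,0],"spin":0.1},
    {"dp":[0,0,0],"spin":0.1},
  ],
)

```text
clock: 20.05
position: [0.4806, -0.2441, 0.3649]
ee_rot: [0.999, -0.052, -0.0, 0.0]
ft_force: [-2.8, 0.5, 4.3]
grip_width: 0.126
grasp_force: 61.3
```

```bash
python3 o.py
```

```text
[ 0.584  0.181 -0.222  1.735  0.043  1.23  -1.324] [ 3.000e-02 -4.825e+01 -1.950e+00 -3.717e+01 -4.300e-01 -8.500e-01
  1.930e+00] [ 0.4806 -0.2441  0.3649] -0.104 [-0.14  0.75  0.12]
```

>>> arm_command(
  plan=[
    {"dp":[0,0,0],"spin":0.1},
    {"dp":[0,0,0],"spin":0.1},
    {"dp":[0,0,0],"spin":0.1},
    {"dp":[0,0,0],"spin":0},
  ],
)

```text
clock: 20.45
position: [0.4806, -0.2439, 0.3649]
ee_rot: [0.98, -0.2, 0.0, 0.0]
ft_force: [-3.5, 0.4, 4.7]
grip_width: 0.128
grasp_force: 61.5
```

```bash
python3 o.py
```

```text
[ 0.562  0.18  -0.197  1.736  0.038  1.229 -1.618] [ -0.87 -47.86  -1.42 -37.05  -0.45  -1.12  -1.85] [ 0.4806 -0.2439  0.3649] -0.402 [-0.02  0.84 -0.  ]
```

>>> arm_command(
  plan=[
    {"dp":[0,0,0],"spin":0.07},
    {"dp":[0,0,0],"spin":0},
  ],
)

```text
clock: 20.65
position: [0.4806, -0.2439, 0.3649]
ee_rot: [0.973, -0.232, -0.0, 0.0]
ft_force: [-2.5, 0.2, 5.4]
grip_width: 0.125
grasp_force: 61.5
```

```bash
python3 o.py
```

```text
[ 0.557  0.179 -0.192  1.737  0.037  1.229 -1.685] [ -0.75 -47.77  -1.36 -37.05  -0.42  -1.19  -1.07] [ 0.4806 -0.2439  0.3649] -0.469 [-0.01  0.87  0.04]
```

>>> arm_command(
  plan=[
    {"dp":[0,0,0],"spin":0.07},
    {"dp":[0,0,0],"spin":0},
  ],
)

```text
clock: 20.85
position: [0.4806, -0.2439, 0.3649]
ee_rot: [0.964, -0.266, 0.0, 0.0]
ft_force: [-2.9, -0.2, 5.1]
grip_width: 0.132
grasp_force: 61.5
```

```bash
python3 o.py
```

```text
[ 0.551  0.179 -0.186  1.737  0.035  1.229 -1.754] [ -0.67 -47.75  -1.26 -37.06  -0.38  -1.22  -1.07] [ 0.4806 -0.2439  0.3649] -0.539 [0.02 0.9  0.02]
```

>>> arm_command(
  plan=[
    {"dp":[0,0,0],"spin":0.07},
    {"dp":[0,0,0],"spin":0},
  ],
)

```text
clock: 21.05
position: [0.4806, -0.2438, 0.3649]
ee_rot: [0.954, -0.3, -0.0, 0.0]
ft_force: [-3.0, 0.2, 6.1]
grip_width: 0.128
grasp_force: 61.5
```

```bash
python3 o.py
```

```text
[ 0.546  0.179 -0.18   1.737  0.034  1.229 -1.823] [ -0.61 -47.74  -1.17 -37.08  -0.34  -1.24  -1.06] [ 0.4806 -0.2438  0.3649] -0.609 [0.02 0.95 0.04]
```

>>> arm_command(
  plan=[
    {"dp":[0,0,0],"spin":0.06},
    {"dp":[0,0,0],"spin":0.06},
  ],
)

```text
clock: 21.25
position: [0.4806, -0.2438, 0.3649]
ee_rot: [0.934, -0.357, -0.0, 0.0]
ft_force: [-3.2, 1.3, 5.4]
grip_width: 0.128
grasp_force: 61.5
```

```bash
python3 o.py
```

```text
[ 0.537  0.178 -0.17   1.738  0.032  1.229 -1.941] [  0.09 -47.7   -1.13 -37.1   -0.24  -1.25   1.2 ] [ 0.4806 -0.2438  0.3649] -0.729 [0.16 0.86 0.14]
```

>>> arm_command(
  plan=[
    {"dp":[0,0,0],"spin":0.06},
    {"dp":[0,0,0],"spin":0.06},
  ],
)

```text
clock: 21.45
position: [0.4806, -0.2437, 0.3649]
ee_rot: [0.911, -0.412, -0.0, 0.0]
ft_force: [-2.8, 0.3, 5.2]
grip_width: 0.128
grasp_force: 61.7
```

```bash
python3 o.py
python3 - <<'E'
from pl import *
a=viewer.camera('scene').astype(int);t=viewer.camera('top').astype(int)
q=np.load('safe.npy');q[3]=0
for n,im in(('scene',a),('top',t)):
    r=im[...,2]-im[...,:2].max(2)
    c=np.array([.4807,-.2437,.130]);R=.038
    u0,v0=proj(n,c)[0].astype(int);v,u=np.nonzero(r[v0-22:v0+23,u0-22:u0+23]>50);print(n,(u0,v0),list(zip(u+u0-22,v+v0-22)))
    c0,s0=np.cos(q[2]),np.sin(q[2]);print(' front',proj(n,c+R*np.array([-c0,-s0,0]))[0].round(1),' -y',proj(n,c+R*np.array([s0,-c0,0]))[0].round(1))
for n in('scene5','top5'):
    im=cv2.imread(f'pics/{n}.png').astype(int);r=im[...,2]-im[...,:2].max(2);k=n[:-1];u0,v0=proj(k,[.4807,-.2437,.13])[0].astype(int);v,u=np.nonzero(r[v0-22:v0+23,u0-22:u0+23]>50);print('before',n,list(zip(u+u0-22,v+v0-22)))
E
```

```text
[ 0.528  0.177 -0.161  1.738  0.03   1.229 -2.059] [  0.39 -47.63  -0.72 -37.14  -0.26  -1.35   0.85] [ 0.4806 -0.2437  0.3649] -0.849 [0.17 0.95 0.41]
scene (np.int64(315), np.int64(203)) [(np.int64(315), np.int64(187)), (np.int64(313), np.int64(188)), (np.int64(314), np.int64(188)), (np.int64(315), np.int64(188)), (np.int64(311), np.int64(189)), (np.int64(312), np.int64(189)), (np.int64(313), np.int64(189)), (np.int64(314), np.int64(189)), (np.int64(315), np.int64(189)), (np.int64(310), np.int64(190)), (np.int64(311), np.int64(190)), (np.int64(312), np.int64(190)), (np.int64(313), np.int64(190)), (np.int64(314), np.int64(190)), (np.int64(310), np.int64(191)), (np.int64(311), np.int64(191)), (np.int64(312), np.int64(191)), (np.int64(313), np.int64(191)), (np.int64(314), np.int64(191)), (np.int64(310), np.int64(192)), (np.int64(311), np.int64(192)), (np.int64(312), np.int64(192)), (np.int64(313), np.int64(192)), (np.int64(314), np.int64(192)), (np.int64(310), np.int64(193)), (np.int64(311), np.int64(193)), (np.int64(312), np.int64(193)), (np.int64(313), np.int64(193)), (np.int64(314), np.int64(193)), (np.int64(310), np.int64(194)), (np.int64(311), np.int64(194)), (np.int64(312), np.int64(194)), (np.int64(313), np.int64(194)), (np.int64(311), np.int64(195))]
 front [310.8 209.6]  -y [324.6 206.9]
top (np.int64(303), np.int64(214)) []
 front [299.  223.5]  -y [313.  218.5]
before scene5 [(np.int64(325), np.int64(207))]
before top5 [(np.int64(312), np.int64(218)), (np.int64(313), np.int64(218)), (np.int64(314), np.int64(218)), (np.int64(312), np.int64(219)), (np.int64(313), np.int64(219)), (np.int64(314), np.int64(219)), (np.int64(299), np.int64(223)), (np.int64(300), np.int64(223)), (np.int64(299), np.int64(224))]
```

>>> arm_command(
  plan=[
    {"dp":[0,0,0],"spin":0.05},
    {"dp":[0,0,0],"spin":0},
  ],
)

```text
clock: 21.75
position: [0.4807, -0.2437, 0.3649]
ee_rot: [0.901, -0.434, -0.0, 0.0]
ft_force: [-3.7, 0.4, 6.0]
grip_width: 0.127
grasp_force: 61.6
```

```bash
python3 o.py
```

```text
[ 0.525  0.177 -0.157  1.738  0.029  1.229 -2.108] [ -0.18 -47.66  -0.59 -37.14  -0.28  -1.36  -1.01] [ 0.4807 -0.2437  0.3649] -0.898 [0.17 0.89 0.28]
```

>>> arm_command(
  plan=[
    {"dp":[0,0,0],"spin":-0.1},
    {"dp":[0,0,0],"spin":-0.1},
    {"dp":[0,0,-1],"spin":-0.05},
    {"dp":[0,0,-3],"spin":0},
    {"dp":[0,0,-4],"spin":0},
  ],
)

```text
clock: 22.25
position: [0.4807, -0.2437, 0.3724]
ee_rot: [0.948, -0.319, -0.0, -0.0]
ft_force: [0.9, -0.0, -0.2]
grip_width: 0.129
grasp_force: 60.5
```

>>> arm_command(
  plan=[
    {"dp":[0,0,-6],"spin":0},
    {"dp":[0,0,-10],"spin":0},
    {"dp":[0,0,-15],"spin":0},
    {"dp":[0,0,-20],"spin":0},
    {"dp":[0,0,-20],"spin":0},
  ],
)

```text
clock: 22.75
position: [0.4806, -0.2437, 0.4451]
ee_rot: [0.948, -0.319, 0.0, 0.0]
ft_force: [-0.1, -0.3, -1.4]
grip_width: 0.127
grasp_force: 60.5
```

```bash
python3 o.py
python3 - <<'E'
from pl import *
plan([([.4674,-.0035,.44],.0)],st=40)
E
```

```text
[ 0.543  0.131 -0.174  1.621  0.023  1.391 -1.855] [ 6.000e-02 -4.860e+01 -6.000e-01 -3.839e+01  5.000e-02 -7.900e-01
 -3.000e-02] [ 0.4806 -0.2437  0.4451] -0.65 [-0.   -0.   -0.03]
[[-22, -26, 1, -0.093], [-20, -28, 1, -0.093], [-17, -30, 1, -0.093], [-14, -31, 1, -0.093], [-11, -32, 1, -0.093]]
[[-8, -33, 1, -0.093], [-5, -34, 1, -0.093]]
```

Run:
```python
from pl import *
plan([([.4674,-.0035,.42],.68)],st=25)
```

```text
[[-16, -18, 3, -0.133], [-13, -20, 3, -0.133], [-10, -22, 3, -0.133], [-7, -23, 3, -0.133], [-4, -24, 3, -0.133]]
[[-1, -24, 3, -0.133], [2, -24, 3, -0.133], [5, -23, 3, -0.133], [8, -23, 3, -0.133], [11, -21, 3, -0.133]]
```

>>> arm_command(
  plan=[
    {"dp":[-16,-18,2],"spin":-0.133},
    {"dp":[-13,-20,2],"spin":-0.133},
    {"dp":[-10,-22,2],"spin":-0.133},
    {"dp":[-7,-23,2],"spin":-0.133},
    {"dp":[-4,-24,2],"spin":-0.133},
  ],
)

```text
clock: 23.25
position: [0.4741, -0.1225, 0.4344]
ee_rot: [1.0, 0.01, 0.0, 0.0]
ft_force: [0.0, 0.4, -0.9]
grip_width: 0.128
grasp_force: 60.5
```

>>> arm_command(
  plan=[
    {"dp":[-1,-24,3],"spin":-0.133},
    {"dp":[2,-24,3],"spin":-0.133},
    {"dp":[5,-23,3],"spin":-0.133},
    {"dp":[8,-23,3],"spin":-0.133},
    {"dp":[11,-21,3],"spin":-0.133},
  ],
)

```text
clock: 23.75
position: [0.4661, -0.0029, 0.4194]
ee_rot: [0.942, 0.336, 0.0, 0.0]
ft_force: [1.5, -0.1, -0.7]
grip_width: 0.13
grasp_force: 60.5
```

>>> arm_command(
  plan=[
    {"dp":[0,0,0],"spin":0},
    {"dp":[0,0,0],"spin":0},
    {"dp":[0,0,0],"spin":0},
  ],
)

```text
clock: 24.05
position: [0.4664, -0.0049, 0.4191]
ee_rot: [0.943, 0.332, 0.0, 0.0]
ft_force: [0.9, -0.6, -1.4]
grip_width: 0.132
grasp_force: 60.4
```

Run:
```python
from pl import *
_,p,f=cur();print(p,f)
plan([([.4674,-.0035,.29],.68)],st=25)
t=viewer.camera('top').astype(int);r=t[...,2]-t[...,:2].max(2);v,u=np.nonzero(r[192:236,281:326]>40);print(list(zip((u+281).tolist(),(v+192).tolist())))
cv2.imwrite('pics/t7.png',t)
```

```text
[ 0.46641561 -0.00492706  0.41905499] 0.677057510581002
[[0, 0, 22, -0.0], [0, 0, 22, -0.0], [0, 0, 22, -0.0], [0, 0, 22, -0.0], [0, 0, 22, -0.0]]
[[0, 0, 22, -0.0]]
[(299, 222), (300, 222), (299, 223), (300, 223), (298, 224), (299, 224), (298, 225), (299, 225)][ WARN:0@0.599] global loadsave.cpp:1063 imwrite_ Unsupported depth image for selected encoder is fallbacked to CV_8U.
```

>>> arm_command(
  plan=[
    {"dp":[1.7,-0.5,25],"spin":0},
    {"dp":[0,0,35],"spin":0},
    {"dp":[0,0,35],"spin":0},
    {"dp":[0,0,25],"spin":0},
    {"dp":[0,0,10],"spin":0},
  ],
)

```text
clock: 24.6
position: [0.4666, -0.0034, 0.2864]
ee_rot: [0.943, 0.332, -0.002, -0.001]
ft_force: [-0.4, 0.5, -1.3]
grip_width: 0.13
grasp_force: 60.5
```

>>> arm_command(
  plan=[
    {"dp":[0,0,0],"spin":0},
    {"dp":[0,0,0],"spin":0},
  ],
)

```text
clock: 24.8
position: [0.4679, -0.0028, 0.2898]
ee_rot: [0.943, 0.333, 0.001, 0.0]
ft_force: [-0.5, -0.1, -1.4]
grip_width: 0.127
grasp_force: 60.5
```

>>> arm_command(
  plan=[
    {"dp":[-0.8,0.2,8],"spin":0},
    {"dp":[0,0,6],"spin":0},
    {"dp":[0,0,4],"spin":0},
    {"dp":[0,0,4],"spin":0},
    {"dp":[0,0,0],"spin":0},
  ],
)

```text
clock: 25.3
position: [0.4667, -0.0033, 0.2661]
ee_rot: [0.943, 0.333, -0.0, -0.0]
ft_force: [-0.2, -0.2, -1.6]
grip_width: 0.129
grasp_force: 60.5
```

>>> arm_command(
  plan=[
    {"dp":[0,0,5],"spin":0},
    {"dp":[0,0,5],"spin":0},
    {"dp":[0,0,5],"spin":0},
    {"dp":[0,0,0],"spin":0},
  ],
)

```text
clock: 25.7
position: [0.4665, -0.0033, 0.2508]
ee_rot: [0.943, 0.333, -0.001, -0.0]
ft_force: [-0.1, 0.1, -1.7]
grip_width: 0.127
grasp_force: 60.5
```

>>> arm_command(
  plan=[
    {"dp":[0,0,2],"spin":0},
    {"dp":[0,0,1.5],"spin":0},
    {"dp":[0,0,0],"spin":0},
  ],
)

```text
clock: 26.0
position: [0.4669, -0.0032, 0.2481]
ee_rot: [0.943, 0.333, 0.0, 0.0]
ft_force: [-0.2, 0.7, -1.1]
grip_width: 0.128
grasp_force: 60.6
```

>>> arm_command(
  plan=[
    {"dp":[0,0,0.5],"spin":0},
    {"dp":[0,0,0],"spin":0},
  ],
)

```text
clock: 26.2
position: [0.4669, -0.0032, 0.2479]
ee_rot: [0.943, 0.333, 0.0, 0.0]
ft_force: [-1.7, 0.7, 2.4]
grip_width: 0.126
grasp_force: 61.2
```

>>> arm_command(
  plan=[
    {"dp":[0,0,0],"spin":0},
    {"dp":[0,0,0],"spin":0},
    {"dp":[0,0,0],"spin":0},
    {"dp":[0,0,0],"spin":0},
    {"dp":[0,0,0],"spin":0},
  ],
  grip=-0.3,
  newtons=20,
)

```text
clock: 26.7
position: [0.4668, -0.0033, 0.2476]
ee_rot: [0.943, 0.333, 0.0, 0.0]
ft_force: [-0.2, -0.3, 0.1]
grip_width: 0.651
grasp_force: 0.0
```

>>> arm_command(
  plan=[
    {"dp":[0,0,-10],"spin":0},
    {"dp":[0,0,-20],"spin":0},
    {"dp":[0,0,-30],"spin":0},
    {"dp":[0,0,-40],"spin":0},
    {"dp":[0,0,-40],"spin":0},
  ],
)

```text
clock: 27.2
position: [0.4664, -0.0031, 0.3897]
ee_rot: [0.943, 0.334, 0.0, -0.0]
ft_force: [0.6, -0.7, -0.3]
grip_width: 0.648
grasp_force: 0.0
```

>>> arm_command(
  plan=[
    {"dp":[0,0,-40],"spin":0},
    {"dp":[0,0,-40],"spin":0},
    {"dp":[-25,32,0],"spin":0},
    {"dp":[-25,32,0],"spin":0},
    {"dp":[-25,32,0],"spin":0},
  ],
)

```text
clock: 27.7
position: [0.4684, -0.1262, 0.4689]
ee_rot: [0.943, 0.334, 0.001, 0.001]
ft_force: [-0.0, -0.0, -0.3]
grip_width: 0.65
grasp_force: 0.0
```

>>> arm_command(
  plan=[
    {"dp":[-25,32,0],"spin":0},
    {"dp":[-25,32,0],"spin":0},
    {"dp":[0,0,0],"spin":0},
    {"dp":[0,0,0],"spin":0},
  ],
)

```text
clock: 28.1
position: [0.4699, -0.2067, 0.468]
ee_rot: [0.943, 0.333, 0.0, -0.0]
ft_force: [0.5, 1.0, 0.5]
grip_width: 0.648
grasp_force: 0.0
```

```bash
python3 o.py
python3 - <<'E'
from pl import *
R={}
for n in('scene','top'):
    a=viewer.camera(n);cv2.imwrite(f'pics/{n}9.png',a)
    for w,f0 in((a,'now'),(cv2.imread('pics/s3.png' if n=='scene' else 'pics/t2.png'),'before')):
        im=w.astype(int);r=im[...,2]-im[...,:2].max(2);v,u=np.nonzero(r[200:228,226:268]>60);print(n,f0,len(u),u.mean()+226,v.mean()+200,u.min()+226,u.max()+226,v.min()+200,v.max()+200) if len(u) else print(n,f0,0)
    for th in('lock_mouth','key','safe_lid'):
        try:print(n,th,[(np.round(x['position'],3).tolist(),round(x['score'],2)) for x in finder.find_in(n,th)[:1]])
        except Exception as e:print(e)
t=cv2.imread('pics/top9.png').astype(int);r=t[...,2]-t[...,:2].max(2);v,u=np.nonzero(r[205:232,290:326]>40);print(list(zip((u+290).tolist(),(v+205).tolist())))
E
```

```text
[ 0.539  0.07  -0.225  1.641  0.015  1.432 -0.58 ] [ 2.130e+00 -4.335e+01  1.650e+00 -3.995e+01  3.700e-01 -3.000e-02
  1.700e-01] [ 0.4699 -0.2067  0.468 ] 0.678 [ 0.04  0.   -0.01]
scene now 21 255.1904761904762 210.95238095238096 254 257 208 214
scene before 31 254.16129032258064 210.2258064516129 252 256 206 214
scene lock_mouth [([0.528, -0.262, 0.128], 0.68)]
scene key [([0.455, -0.013, 0.076], 0.62)]
scene safe_lid [([0.522, -0.263, 0.125], 0.63)]
top now 36 234.5 215.25 231 239 211 219
top before 32 234.28125 215.4375 231 238 211 219
top lock_mouth [([0.497, -0.325, 0.127], 0.82)]
top key []
top safe_lid [([0.501, -0.323, 0.124], 0.95)]
[]
```

```bash
python3 -c "
from workcell import manip
print(manip.hand_in())"
```

```text
the job is handed in; nothing more can be done
None
```

The job is handed in at about 28 s of the 64 s: the lid is shut, the bolt is turned to its stop with the pointer at the front, and the key is back upright and fully down in its stand. The key dropped over the stud on the first try, so no back-and-forth turning was needed; I felt no stray contact, but did not re-check the bystanders one by one.

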